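# Set a blood pressure gauge on the sloped reading stand and clip the loupe over its dial

### The arm

A 6-joint arm with a two-finger parallel gripper is mounted at the origin on the work surface. World frame = base frame: x ahead of the robot, y to its left, z up, the work surface at z = 0. Lengths are in mm, angles in rad, forces in N, time in s.
With the tool pointing down it reaches from about 250 to 725 mm from the base axis. Payload 9.7 kg.
Tool frame: the origin (TCP) lies at the very end of the fingers, on their centre line; the grasp point (between the pads) lies 19 mm behind it; z points along the fingers, y is the direction in which the jaws open and shut (so a half turn about z gives the same grasp; the last joint's range is limited). The gripper opens to 85 mm and grips with 20 to 120 N. Pads are 22 mm wide; open, the fingers measure 114 mm over their backs; the gripper's body (76 mm by 85 mm) begins 54 mm behind the grasp point. The pads swing forward as they close: fully open they stand 13 mm farther back than shut.
Start: joints at [-1.123, 0.087, 0.176, 1.66, 0, 1.571], TCP at [238.138, -495.769, 231.284] pointing down, gripper open.
Joint ranges: [-3.13, 3.13], [-0.85, 1.81], [-1.15, 1.24], [-2.2, 2.28], [-1.44, 1.52], [-3.14, 3.14]. Speed limits (rad/s): [2.22, 2.22, 2.57, 3.14, 3.14, 3.14].

### API

Orientations are given as a 3x3 rotation matrix whose columns are the frame's x, y, z axes.
In Python, from rig import ctrl gives the robot as it stands.
- The arm moves only by the tool step_arm, never from a script. Its argument "commands" is a list of rows, each an object of numbers: "x", "y", "z": the shift along the tool's x, y, z in mm; "wx", "wy", "wz": the turn, a rotation vector about the tool's x, y, z in degrees. A call has 1 to 5 rows; each row shifts and turns the commanded pose from where the row before left it, along the tool's axes as they then stand; what a row does not reach is not made up. A row lasts 1/12 s, in which the tool goes at most 41.7 mm and 7.16 degrees, less where a joint would pass 70% of its speed; a pose out of reach is approached as far as the arm can. A call is refused whole if a number of a shift passes 41.7 or a number of a turn 7.16, either way. A call with a gripper value outside its range is refused whole. "jaw" is the opening, from 0 (shut) to 1 (fully open), set as the call begins (left out, the last holds). The fingers move at their own pace and stop on an object; "grip_force" is the grip in N (left out, the last holds). Time passes only in rows, so rows that do not move let the fingers close. It gives the time, the measured TCP pose, the force and the opening at its end, in the units of the state.
- ctrl.get_obs(): the state, without advancing time (a new reading comes with each control period).
- ctrl.get_image(name): name is "side" or "top"; returns the picture (384x512x3 uint8, blue, green, red); there is no depth.
- ctrl.camera_info(name): a dict with "intrinsics" (3x3 intrinsics, pixels), "xyz" and "attitude" of the camera in the world. Camera axes: x right, y down, z forward; pixel columns grow to the right and rows downward; lengths in mm; the calibration is good to about 2 mm. A picture is of the moment at which its call begins. camera_info takes no time and is no camera call.
- ctrl.finish_job(): hands the job in, once; it reports no verdict.
Trained networks look in the newest picture that a camera, given by its name, has taken for a name from the list of things; names that differ only in an ending like _2 or _b are one class to them, and where a whole thing is asked for, a point or a joint stands for the part that bears it (a point fixed in the world has none). Each returns a list of dicts, best first, with "p" (0 to 1); they miss things now and then, are a little off and sometimes report something else, mostly with a low value. They report only what shows in the picture. A call takes as long as a camera call. They do not tell look-alikes from the thing itself.
- ctrl.spot_in(name, camera): "uv" ([column, row] in pixels, amid what is visible of it).
- ctrl.regions_of(name, camera): "region" (384x512 bool, what is visible of it) and "uv" ([column, row] in pixels, amid what is visible of it).
- ctrl.spot_point(name, camera): "uv" ([column, row] in pixels: a listed point, or the origin of a listed thing).
The state is a dict: "time": time; "qpos": joint angles; "joint_vel": joint speeds; "effort": joint torques, N m; "ee_pos": TCP position; "eef_rot": TCP orientation; "ft_force": force on the tool from outside, world axes, zero at the start; "ft_torque": the same for the moment, N m; "gripper_width": opening from 0.0 (shut) to 1.0 (fully open).
Only numpy, scipy, OpenCV 4.12 (cv2) and the standard library are available. Lean on these libraries where they do the work, as an engineer would, in place of code of your own. Each camera call takes 0.05 s, during which the arm holds its last target.

### The job

Get the gauge ready for its zero reading: set it down, without dropping it, dial up with its back flat on the slope of the reading stand, its case resting against the two lugs and its hose nipple pointing straight down the slope between them. Then squeeze the clip-on loupe open, take it off the wall of the parts tray and let it close on the middle of the top edge of the stand's back blade, pushed fully down, with the lens over the dial. Leave the other things on the desk where they are.

Things in the scene. Friction and masses are not known exactly. Their poses are not given: they have to be found in the camera images.
- gauge: Blood pressure gauge head: steel drum 56 mm in diameter, 30 mm high, white dial on top, about 150 g, lying on its back on the worktop. Origin: centre of its flat back; z out through the dial; -x points along the brass hose nipple, a radial stub 9 mm in diameter, axis 13 mm above the back, tip 48 mm from the centre. Grip the case across its y, clear of the nipple.
- gauge_nipple (a point): Tip of the gauge's hose nipple, 48 mm from the case's axis.
- gauge_dial (a point): Centre of the gauge's dial face, 30 mm above the centre of its back.
- stand: Reading stand, fixed: grey base plate 120 x 90 x 8 mm (x -82 to +38, y -45 to +45 mm) with an aluminium slope (desk) and, behind the slope's upper end, an upright steel back blade 4 mm thick, 44 mm wide. Origin: on the worktop, 14 mm in front of the blade's middle. x points horizontally up the slope and through the blade, z up.
- stand_edge (a point): Middle of the top edge of the stand's back blade, 14 mm along +x from the stand's origin, 105 mm above the worktop; same axes as the stand (the edge runs along y, the blade's faces look to -x and +x).
- desk: The stand's sloped plate, tilted 30 degrees, 64 mm wide, from x = -33 to +35 mm. Origin: the point on the sloped surface where the centre of the gauge's back belongs, 46 mm above the worktop. x points straight up the slope, z out of it. Two steel lugs 8 mm in diameter, 12 mm tall, stand at x = -25, y = -20 and +20 mm; a gauge touching both is centred on the origin.
- loupe: Clip-on loupe, steel, 80 g: an upright sprung clip, jaws down, with a lens on an arm. At the start it grips the +x wall of the parts tray. Origin: middle of the edge it sits on, between the jaws, under the clip's crotch; z up, x across the gripped edge, y along it. Jaws reach 17 mm below the origin, 16 mm wide in y. The lens arm goes to -x, at most 3 mm above the origin.
- loupe_grip (a point): Point midway between the clip's two flat handles, 30 mm above the loupe's origin. The handles (on the -x and +x side, 18 mm wide in y) flare upwards, from 13 mm above the origin, outer faces 22 mm apart, to 45 mm, 38 mm apart. Squeeze them along x to open the jaws: 5 N to start, 9 N to the stop, where they are parallel, 16 mm over the outside, the jaws gaping about 12 mm.
- loupe_lens (a point): Centre of the loupe's round lens (steel rim 45 mm in diameter), 63 mm from the clip's origin along -x and 10 mm below it; the lens is tilted 30 degrees like the stand's slope. With the clip seated on the middle of the stand's edge, lens on the slope's side, it stands 26 mm above the dial.
- loupe_jaw (a joint): Opening of the clip's jaws in rad: 0 when they grip a 4 mm wall (as at the start, and on the stand's blade), up to 0.5 when squeezed fully open, about -0.15 when closed on nothing. As the jaws close, the spreading handles tend to drag the clip 2 to 3 mm up in the fingers unless it is pressed down onto the edge while it is let go.
- tray: Open aluminium parts tray, fixed, 100 x 130 x 55 mm high, walls 4 mm thick; origin at the centre of its underside. The loupe is clipped on its +x wall, the lens inside.
- capsule_a: Copper aneroid capsule lying in the tray, 40 mm in diameter, 14 mm high; leave it alone.
- capsule_b: Copper aneroid capsule lying on the worktop, 40 mm in diameter, 14 mm high; leave it alone.
- puller: Brass pointer puller, two-legged, about 95 mm long, 16 mm high, lying on the worktop; leave it alone.
- bead: Round flat glass evil-eye bead, 32 mm in diameter, 9 mm high; leave it alone.
- driver: Screwdriver, 130 mm long, lying on the worktop; leave it alone.
- bezel: Aluminium bezel ring, 60 mm in diameter, 7 mm high, lying on the worktop; leave it alone.
Things that resemble listed ones, but are neither listed nor needed, are in the scene too. What is shaped like the loupe but purple is not meant.

How it is judged:
By the outcome, as a careful person would: the job done as asked, in the order asked, and still so for the second after the job is handed in, with the robot touching nothing.
It also fails if it takes over 62 s, if anything falls off the work surface, if the arm or the gripper's body presses on something with over 40 N, if the wrist force passes 120 N, or if a joint passes its speed limit or range.

## Working session

There is one attempt and no reset: what is moved stays moved. The work goes in short steps, Python scripts to look and compute and a tool call to move; the robot and the scene stay as the last step left them, time stands still between calls to the robot, and variables do not carry over. Pictures are saved under pics/ and viewed, and the job is handed in when it is done.

Besides the shell and the picture viewer there is one more tool, called after "Call:" by a JSON object that holds its "api" and its "payload", one argument or row to a line. step_arm: Moves the arm, as the interface text tells. Its arguments: {"type":"object","properties":{"commands":{"type":"array"},"jaw":{"type":"number"},"grip_force":{"type":"number"}},"required":["commands"]}

```bash
ls; mkdir -p pics; python3 - <<'E'
from rig import ctrl
import cv2
for n in("side","top"):
    im=ctrl.get_image(n); cv2.imwrite(f"pics/{n}0.png",im)
    print(n,ctrl.camera_info(n))
print(ctrl.get_obs())
for n in ["gauge","gauge_nipple","gauge_dial","stand","stand_edge","desk","loupe","loupe_grip","loupe_lens","tray"]:
    for c in("side","top"):
        print(n,c,[(r["uv"],round(r["p"],2)) for r in ctrl.spot_point(n,c)])
print(ctrl.get_obs()["time"])
E
```

```text
pics
side {'intrinsics': array([[480.375722  ,   0.        , 245.1895164 ],
       [  0.        , 480.375722  , 194.65577344],
       [  0.        ,   0.        ,   1.        ]]), 'xyz': array([ 381.54362605, -783.81191249,  975.55261898]), 'attitude': array([[ 0.96682332, -0.18966088,  0.17111814],
       [-0.25540742, -0.72937271,  0.63465148],
       [ 0.00444034, -0.6573007 , -0.75361534]])}
top {'intrinsics': array([[465.30551603,   0.        , 246.9286393 ],
       [  0.        , 465.30551603, 185.73898271],
       [  0.        ,   0.        ,   1.        ]]), 'xyz': array([ 548.89677348,  -36.93963102, 1044.33063659]), 'attitude': array([[-0.02662247, -0.99898588,  0.03631047],
       [-0.99963455,  0.02643411, -0.00565779],
       [ 0.00469221, -0.03644783, -0.99932454]])}
{'time': 0.1, 'qpos': array([-1.12299985e+00,  8.74105806e-02,  1.75229649e-01,  1.65981633e+00,
       -6.03174237e-06,  1.57081269e+00]), 'joint_vel': array([ 0.00190166, -0.00021818,  0.00113109,  0.0004622 ,  0.00228374,
       -0.00184036]), 'effort': array([-2.68066111e-05, -5.21560979e+01,  4.6565440
[... 787 characters left out ...]
1, 149.8], 0.81)]
stand top [([129.8, 179.8], 0.75)]
stand_edge side [([234.8, 123.7], 0.75)]
stand_edge top [([117.1, 170.2], 0.57), ([206.3, 137.9], 0.44), ([215.6, 247.5], 0.18)]
desk side [([225.7, 141.7], 0.73)]
desk top [([131.8, 184.2], 0.96)]
loupe side [([309.4, 326.4], 0.86), ([284.5, 261.8], 0.82)]
loupe top [([335.7, 166.2], 0.96)]
loupe_grip side [([282.4, 257.1], 0.93), ([307.3, 319.5], 0.57)]
loupe_grip top [([337.6, 167.4], 0.86), ([386.9, 159.1], 0.73), ([115.0, 170.3], 0.22)]
loupe_lens side [([291.1, 344.6], 0.8), ([255.5, 269.0], 0.73), ([191.5, 201.6], 0.29)]
loupe_lens top [([410.9, 177.5], 0.77), ([330.0, 193.6], 0.61)]
tray side [([259.6, 275.4], 0.6)]
tray top []
1.1
```

View pics/side0.png

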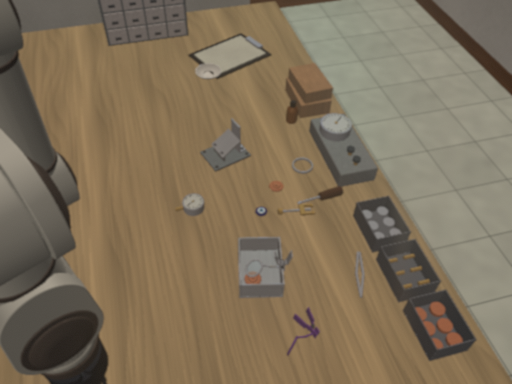

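View pics/top0.png

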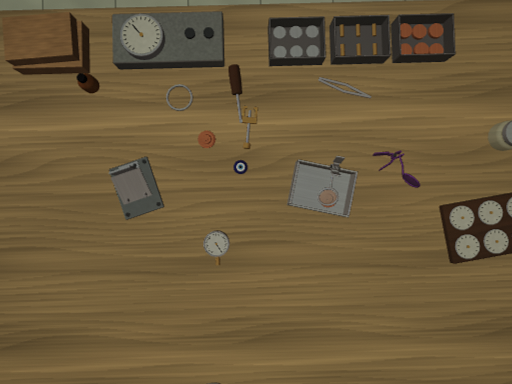

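```bash
python3 - <<'E'
import cv2
t=cv2.imread("pics/top0.png")
def crop(im,x0,y0,x1,y1,s,n): cv2.imwrite(n,cv2.resize(im[y0:y1,x0:x1],None,fx=s,fy=s,interpolation=cv2.INTER_CUBIC))
crop(t,80,120,280,280,4,"pics/t0a.png"); crop(t,300,120,460,220,5,"pics/t0b.png")
s=cv2.imread("pics/side0.png")
crop(s,150,90,340,220,4,"pics/s0a.png"); crop(s,220,220,360,370,4,"pics/s0b.png")
E
```

```text
(no output)
```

View pics/t0a.png

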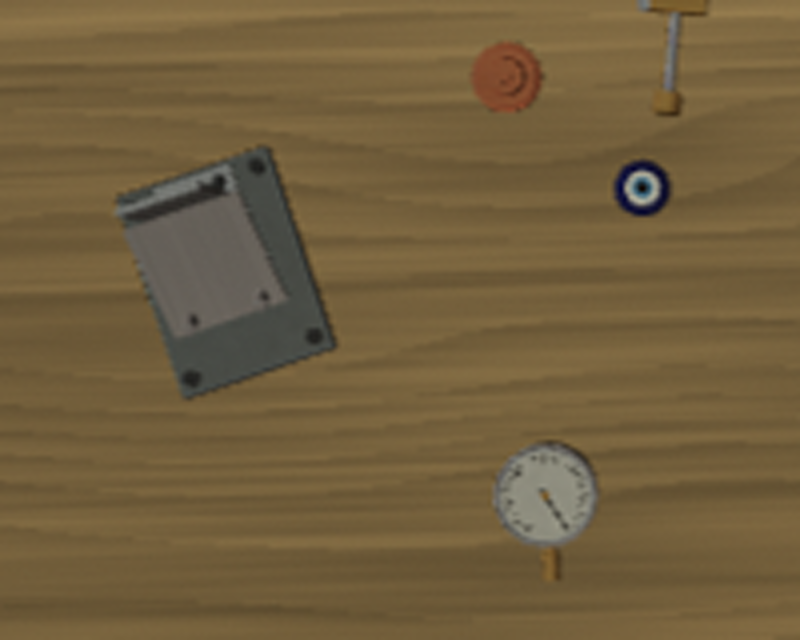

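View pics/t0b.png

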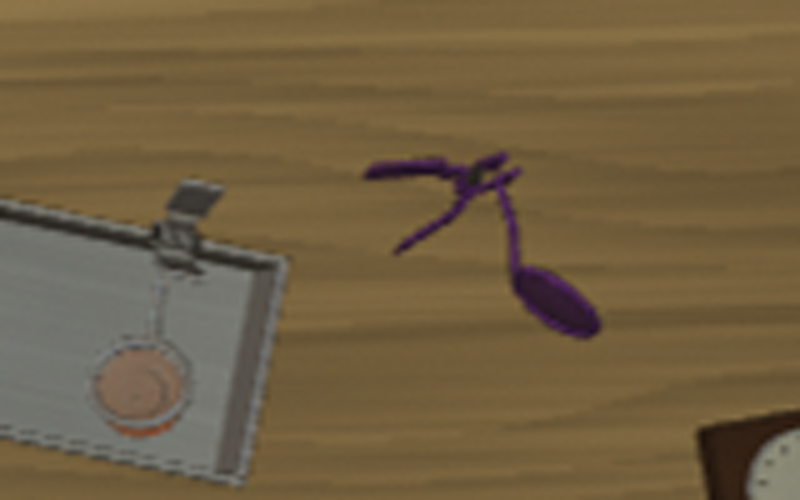

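View pics/s0a.png

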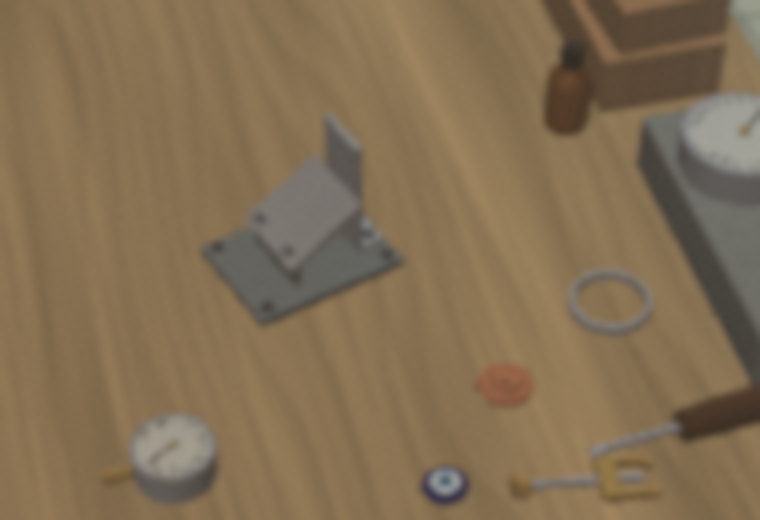

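View pics/s0b.png

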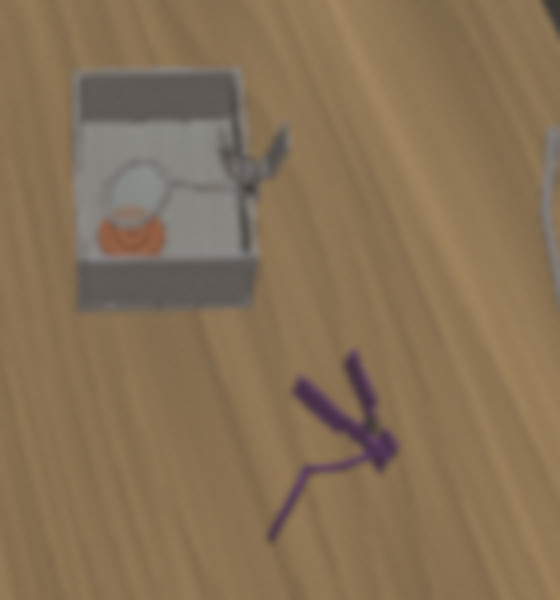

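```bash
cat > h.py <<'E'
import numpy as np, cv2
from scipy.optimize import least_squares
from rig import ctrl
CI={c:ctrl.camera_info(c) for c in("side","top")}
def proj(c,P):
    i=CI[c]; q=(np.atleast_2d(P)-i["xyz"])@i["attitude"]; q=q@i["intrinsics"].T
    return q[:,:2]/q[:,2:]
def w2(pose,P):
    x,y,a=pose; P=np.atleast_2d(P).astype(float); c,s=np.cos(a),np.sin(a)
    return np.c_[x+c*P[:,0]-s*P[:,1], y+s*P[:,0]+c*P[:,1], P[:,2]]
def uv(p,s,o): return (np.array(p)+.5)/s-.5+np.array(o)
def fit(obs,p0):
    # obs: list (cam, localpoint, uv)
    def r(p): return np.concatenate([(proj(c,w2(p,P))[0]-u) for c,P,u in obs])
    s=least_squares(r,p0,loss="soft_l1"); return s.x, r(s.x).reshape(-1,2)
def draw(im,c,segs,s,o,col=(0,255,0)):
    for a,b in segs:
        q=proj(c,np.array([a,b])); q=(q-np.array(o)+.5)*s-.5
        cv2.line(im,tuple(np.round(q[0]*8).astype(int).tolist()),tuple(np.round(q[1]*8).astype(int).tolist()),col,1,cv2.LINE_AA,3)
def box(x0,x1,y0,y1,z0,z1):
    v=[(x,y,z) for x in(x0,x1) for y in(y0,y1) for z in(z0,z1)]
    return [(a,b) for i,a in enumerate(v) for b in v[i+1:] if sum(p!=q for p,q in zip(a,b))==1]
def circ(c,r,R=np.eye(3),n=32):
    t=np.linspace(0,2*np.pi,n+1); P=np.array(c)+r*(np.c_[np.cos(t),np.sin(t),0*t]@np.array(R).T)
    return list(zip(P[:-1],P[1:]))
def W(pose,segs): return [tuple(w2(pose,np.array(s))) for s in segs]
c3,s3=np.cos(np.pi/6),.5
RD=np.array([[c3,0,-s3],[0,1,0],[s3,0,c3]])
E
cat > f1.py <<'E'
from h import *
ta=lambda p:uv(p,4,(80,120)); tb=lambda p:uv(p,5,(300,120)); sa=lambda p:uv(p,4,(150,90)); sb=lambda p:uv(p,4,(220,220))
# desk origin in stand: x=? slope spans desk x -33..35
st,rs=fit([("top",(38,-45,8),ta((267,148))),("top",(-82,-45,8),ta((336,347))),("top",(-82,45,8),ta((185,398))),
 ("side",(-82,45,8),sa((203,252))),("side",(-82,-45,8),sa((264,323))),("side",(38,-45,8),sa((402,260))),
 ("side",(14,22,105),sa((327,117))),("side",(14,-22,105),sa((360,155)))],[565,220,.3])
ga,rg=fit([("top",(0,0,30),ta((546,493))),("top",(-48,0,13),ta((552,580))),("side",(0,0,30),sa((174,447))),("side",(-48,0,13),sa((104,478)))],[430,30,0])
tr,rt=fit([("top",(50,-65,55),tb((288,258))),("top",(-50,-65,55),tb((243,485))),("side",(-50,-65,55),sb((80,262))),("side",(50,-65,55),sb((258,260))),("side",(-50,65,55),sb((76,74))),("side",(50,65,55),sb((241,70)))],[540,-200,-.2])
for n,p,r in(("stand",st,rs),("gauge",ga,rg),("tray",tr,rt)): print(n,p,np.degrees(p[2])); print(r.round(1).tolist())
E
python3 f1.py
```

```text
stand [6.08571919e+02 2.09081790e+02 3.08748218e-01] 17.68996983855333
[[0.9, -0.5], [1.0, 0.6], [0.4, 1.2], [-0.6, -1.7], [-0.2, -0.6], [1.2, -0.8], [0.2, -1.1], [0.3, -1.8]]
gauge [4.61962075e+02 2.66589302e+01 1.85181518e-02] 1.0610119435595147
[[0.4, 0.7], [0.3, 0.1], [0.4, -0.9], [0.2, -0.6]]
tray [ 5.74935264e+02 -2.06517655e+02 -2.28185230e-01] -13.074050617491775
[[1.3, 0.3], [1.3, 0.9], [-0.2, -0.2], [1.0, -0.8], [-0.4, -1.4], [0.6, -1.3]]
```

```bash
cat > ov.py <<'E'
from h import *
def desk_stand(P): # desk->stand: origin z 46, x? gauge: solve from plate geometry
    return None
def stand_model(dx=-25.):
    O=np.array([dx,0,46.])
    L=box(-82,38,-45,45,0,8)+box(12,16,-22,22,8,105)
    k=[(-33,-32,0),(-33,32,0),(35,32,0),(35,-32,0)]
    k=[O+RD@np.array(p,float) for p in k]; L+=[(k[i],k[(i+1)%4]) for i in range(4)]
    for y in(-20,20):
        for z in(0,12): L+=circ(O+RD@np.array([-25,y,z]),4,RD,12)
    return L
def gauge_model(): return circ((0,0,0),28)+circ((0,0,30),28)+[((-28,0,13),(-48,0,13))]+circ((-48,0,13),4.5,RD*0+np.array([[0,0,1],[1,0,0],[0,1,0]]),12)
def tray_model(): return box(-50,50,-65,65,0,55)+box(-46,46,-61,61,4,55)
def loupe_model(): 
    L=[]
    for s in(-1,1):
        q=[(s*11,-9,13),(s*11,9,13),(s*19,9,45),(s*19,-9,45)]; L+=[(q[i],q[(i+1)%4]) for i in range(4)]
        q=[(s*2,-8,0),(s*2,8,0),(s*2,8,-17),(s*2,-8,-17)]; L+=[(q[i],q[(i+1)%4]) for i in range(4)]
    return L+circ((-63,0,-10),22.5,RD)+[((0,0,3),(-42,0,3))]
def lz(L,z): return [(np.array(a)+[0,0,z],np.array(b)+[0,0,z]) for a,b in L]
E
cat > o1.py <<'E'
from f1 import *; from ov import *
lp=[*w2(tr,(48,-20,0))[0][:2],tr[2]]
for c,f,crops in(("top","pics/top0.png",[(80,120,280,280,4),(300,120,460,220,5)]),("side","pics/side0.png",[(150,90,340,220,4),(220,220,360,370,4)])):
    im=cv2.imread(f)
    for k,(x0,y0,x1,y1,s) in enumerate(crops):
        m=cv2.resize(im[y0:y1,x0:x1],None,fx=s,fy=s,interpolation=cv2.INTER_CUBIC)
        draw(m,c,W(st,stand_model()),s,(x0,y0)); draw(m,c,W(ga,gauge_model()),s,(x0,y0)); draw(m,c,W(tr,tray_model()),s,(x0,y0))
        draw(m,c,W(lp,lz(loupe_model(),55)),s,(x0,y0),(0,0,255))
        cv2.imwrite(f"pics/o1{c}{k}.png",m)
E
python3 o1.py
```

```text
stand [6.08571919e+02 2.09081790e+02 3.08748218e-01] 17.68996983855333
[[0.9, -0.5], [1.0, 0.6], [0.4, 1.2], [-0.6, -1.7], [-0.2, -0.6], [1.2, -0.8], [0.2, -1.1], [0.3, -1.8]]
gauge [4.61962075e+02 2.66589302e+01 1.85181518e-02] 1.0610119435595147
[[0.4, 0.7], [0.3, 0.1], [0.4, -0.9], [0.2, -0.6]]
tray [ 5.74935264e+02 -2.06517655e+02 -2.28185230e-01] -13.074050617491775
[[1.3, 0.3], [1.3, 0.9], [-0.2, -0.2], [1.0, -0.8], [-0.4, -1.4], [0.6, -1.3]]
```

View pics/o1top0.png

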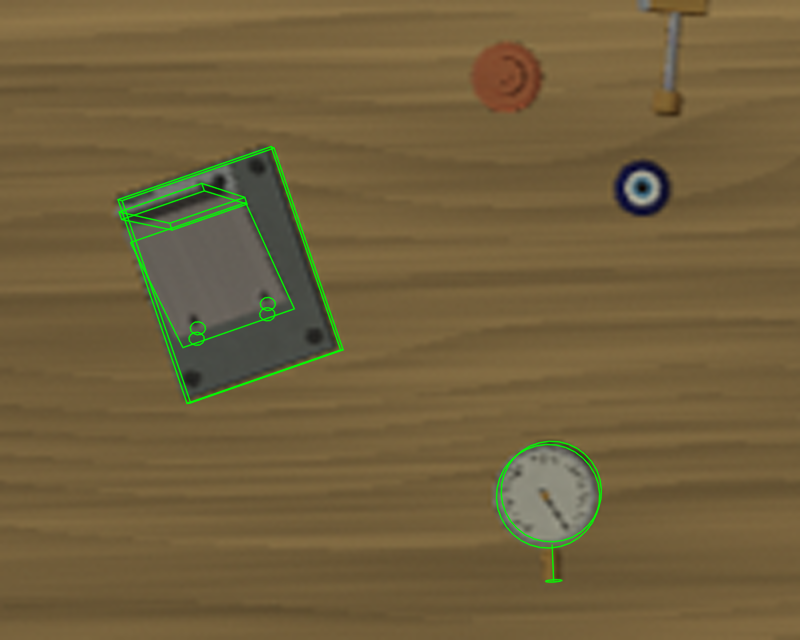

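View pics/o1top1.png

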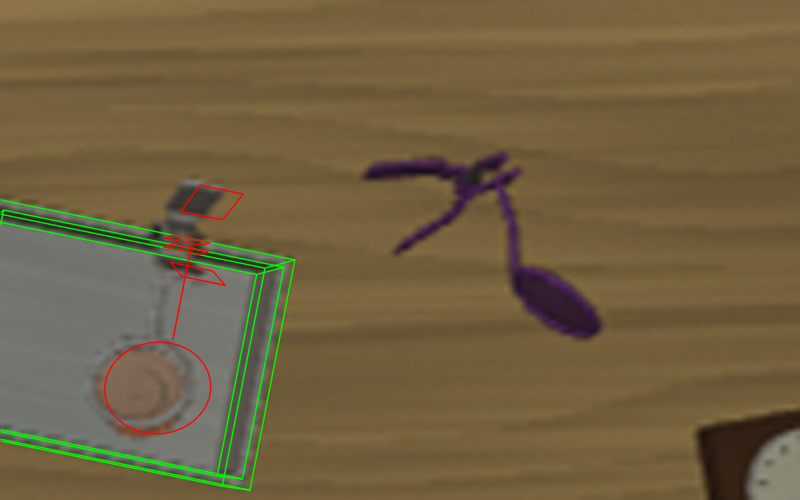

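View pics/o1side0.png

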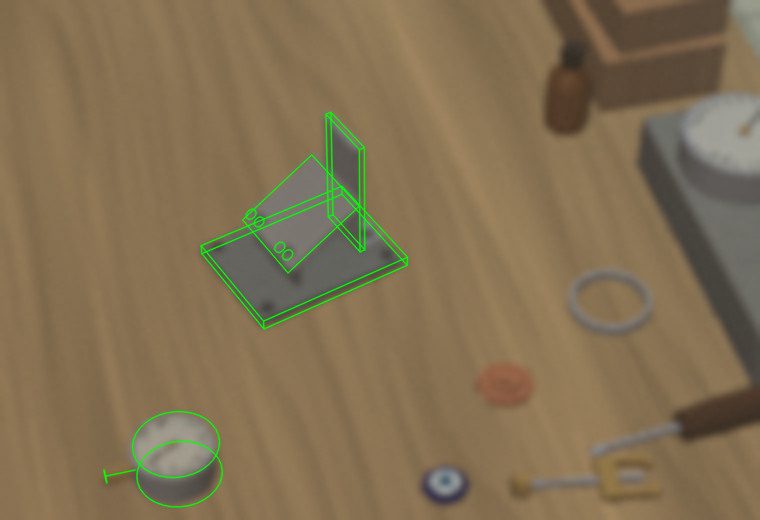

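View pics/o1side1.png

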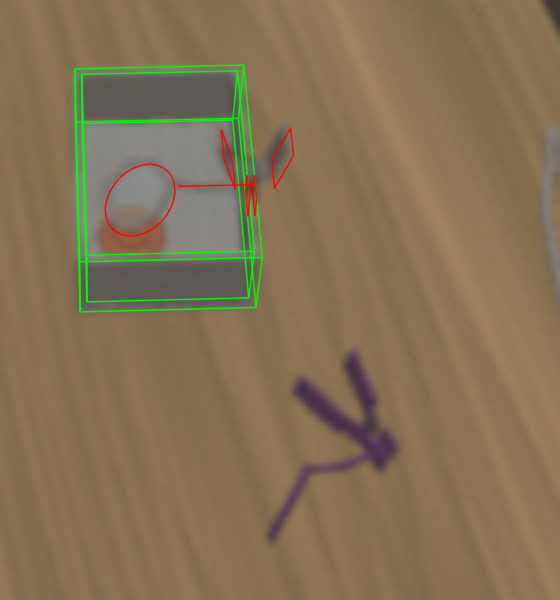

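```bash
sed -i 's/dx=-25\./dx=-21./' ov.py; cat > f2.py <<'E'
from h import *; from ov import *
ta=lambda p:uv(p,4,(80,120)); tb=lambda p:uv(p,5,(300,120)); sa=lambda p:uv(p,4,(150,90)); sb=lambda p:uv(p,4,(220,220))
S=[("top",(38,-45,8),ta((269,149))),("top",(-82,-45,8),ta((336,347))),("top",(-82,45,8),ta((185,398))),
 ("side",(-82,45,8),sa((203,252))),("side",(-82,-45,8),sa((264,323))),("side",(38,-45,8),sa((402,260))),
 ("side",(12,22,105),sa((326,117))),("side",(14,-22,105),sa((360,155)))]
G=[("top",(0,0,30),ta((546,493))),("top",(-48,0,13),ta((552,581))),("side",(0,0,30),sa((174,447))),("side",(-48,0,13),sa((104,478)))]
T=[("top",(50,-65,55),tb((288,258))),("top",(-50,-65,55),tb((243,485))),("side",(-50,-65,55),sb((80,262))),("side",(50,-65,55),sb((258,260))),("side",(-50,65,55),sb((76,74))),("side",(50,65,55),sb((241,70)))]
# loupe: lens centre, top edge mid of far handle, 
L=[("top",(-63,0,45),tb((140,386))),("top",(19,9,100),tb((182,181))),("top",(19,-9,100),tb((224,186))),
   ("side",(-63,0,45),sb((138,195))),("side",(19,9,100),sb((289,127)))]
objs=[S,G,T,L]; p0=[600,210,.3,460,26,0,575,-206,-.2,620,-220,-.22]
def r(p):
    out=[p[12:]/1.0]
    for k,o in enumerate(objs):
        for c,P,u in o:
            out.append(proj(c,w2(p[3*k:3*k+3],P))[0]-u+(p[12:14] if c=="top" else p[14:16]))
    return np.concatenate(out)
sol=least_squares(r,p0+[0]*4,loss="soft_l1",f_scale=1.); P=sol.x
st,ga,tr,lp=P[:3],P[3:6],P[6:9],P[9:12]; sh={"top":P[12:14],"side":P[14:16]}
if __name__=="__main__":
    for n,p in zip("stand gauge tray loupe".split(),(st,ga,tr,lp)): print(n,p.round(1),np.degrees(p[2]))
    print(sh); print(r(P)[4:].reshape(-1,2).round(1).tolist())
    c,s=np.cos(tr[2]),np.sin(tr[2]); d=lp[:2]-tr[:2]; print("loupe in tray",c*d[0]+s*d[1],-s*d[0]+c*d[1])
E
python3 f2.py
```

```text
stand [6.091e+02 2.092e+02 3.000e-01] 17.56132199473669
gauge [462.   26.8   0. ] 0.9126973120212988
tray [ 5.755e+02 -2.053e+02 -2.000e-01] -13.260703145326795
loupe [ 6.186e+02 -2.310e+02 -2.000e-01] -13.092086477629962
{'top': array([-0.49281331, -0.27002075]), 'side': array([-0.22462777,  1.17831777])}
[[-0.1, -1.2], [0.4, 0.2], [-0.3, 0.7], [-0.6, -0.7], [-0.4, 0.5], [1.2, 0.3], [-0.2, 0.3], [0.3, -0.6], [-0.2, 0.4], [-0.3, -0.4], [0.2, 0.3], [-0.0, 0.5], [0.3, -0.1], [0.1, 0.5], [-0.4, 0.4], [0.7, -0.0], [-0.5, -0.7], [0.5, -0.5], [0.2, -0.5], [0.1, -0.1], [0.4, 0.6], [0.0, -0.0], [-0.2, -1.0]]
loupe in tray 47.848149804928454 -15.115064944628953
```

```bash
cat > pl.py <<'E'
import numpy as np, json
from scipy.spatial.transform import Rotation as Ro
from rig import ctrl
def plan(tp,tR,v=38,w=6.8,n=None,start=None,dec=1):
    o=ctrl.get_obs(); p,R=(o["ee_pos"],o["eef_rot"]) if start is None else start
    p=np.array(p,float);R=np.array(R,float)
    d=np.linalg.norm(tp-p); a=np.degrees(np.linalg.norm(Ro.from_matrix(R.T@tR).as_rotvec()))
    n=n or max(1,int(np.ceil(max(d/v,a/w)))); rows=[]
    for k in range(n):
        s=(R.T@(tp-p))/(n-k); t=np.degrees(Ro.from_matrix(R.T@tR).as_rotvec())/(n-k)
        s=s.round(dec); t=t.round(1)
        row={k2:float(v2) for k2,v2 in zip("x y z wx wy wz".split(),[*s,*t]) if v2!=0}; rows.append(row)
        p=p+R@s; R=R@Ro.from_rotvec(t,degrees=True).as_matrix()
    for i in range(0,n,5): print(json.dumps(rows[i:i+5]))
    print("n",n,"end",p.round(1),"err",(tp-p).round(2)); return p,R
def Rdown(az): # tool y azimuth az(deg), pointing down
    a=np.radians(az); y=np.array([np.cos(a),np.sin(a),0]); z=np.array([0,0,-1.]); return np.c_[np.cross(y,z),y,z]
def st():
    o=ctrl.get_obs(); print(round(o["time"],2),o["ee_pos"].round(1),o["eef_rot"].round(3).tolist(),"q",o["qpos"].round(2),"F",o["ft_force"].round(1),"w",round(o["gripper_width"],3))
E
python3 - <<'E'
from pl import *
plan(np.array([462,27,120.]),Rdown(-89.1))
E
```

```text
[{"x": 26.8, "y": -23.4, "z": 7.0, "wz": 1.5}, {"x": 26.1, "y": -24.1, "z": 7.0, "wz": 1.6}, {"x": 25.5, "y": -24.8, "z": 7.0, "wz": 1.5}, {"x": 24.8, "y": -25.5, "z": 6.9, "wz": 1.6}, {"x": 24.1, "y": -26.1, "z": 7.0, "wz": 1.5}]
[{"x": 23.4, "y": -26.8, "z": 6.9, "wz": 1.6}, {"x": 22.6, "y": -27.4, "z": 7.0, "wz": 1.5}, {"x": 21.9, "y": -28.0, "z": 6.9, "wz": 1.6}, {"x": 21.1, "y": -28.6, "z": 7.0, "wz": 1.5}, {"x": 20.3, "y": -29.1, "z": 6.9, "wz": 1.6}]
[{"x": 19.5, "y": -29.7, "z": 7.0, "wz": 1.5}, {"x": 18.8, "y": -30.2, "z": 6.9, "wz": 1.6}, {"x": 17.9, "y": -30.7, "z": 7.0, "wz": 1.5}, {"x": 17.1, "y": -31.2, "z": 6.9, "wz": 1.6}, {"x": 16.2, "y": -31.6, "z": 7.0, "wz": 1.5}]
[{"x": 15.4, "y": -32.0, "z": 6.9, "wz": 1.6}]
n 16 end [462.  27. 120.] err [-0.03  0.02 -0.  ]
```

Call:
{"api": "step_arm", "payload": {
  "commands": [
    {"x": 26.8,"y": -23.4,"z": 7.0,"wz": 1.5},
    {"x": 26.1,"y": -24.1,"z": 7.0,"wz": 1.6},
    {"x": 25.5,"y": -24.8,"z": 7.0,"wz": 1.5},
    {"x": 24.8,"y": -25.5,"z": 7.0,"wz": 1.6},
    {"x": 24.1,"y": -26.1,"z": 7.0,"wz": 1.5}
  ],
  "jaw": 1
}}

```text
validation failed for argument at $.co...
```

```bash
python3 -c "
from pl import *
st()"
```

```text
1.1 [ 238.1 -495.8  231.3] [[0.901, 0.433, -0.0], [0.433, -0.901, 0.0], [-0.0, -0.0, -1.0]] q [-1.12  0.09  0.18  1.66 -0.    1.57] F [-0.4 -0.6  0.1] w 1.001
```

Call:
{"api": "step_arm", "payload": {
  "commands": [
    {"x": 26.8,"y": -23.4,"z": 7,"wx": 0,"wy": 0,"wz": 1.5},
    {"x": 26.1,"y": -24.1,"z": 7,"wx": 0,"wy": 0,"wz": 1.6},
    {"x": 25.5,"y": -24.8,"z": 7,"wx": 0,"wy": 0,"wz": 1.5},
    {"x": 24.8,"y": -25.5,"z": 7,"wx": 0,"wy": 0,"wz": 1.6},
    {"x": 24.1,"y": -26.1,"z": 7,"wx": 0,"wy": 0,"wz": 1.5}
  ]
}}

```text
time: 1.52
ee_pos: [308.4, -330.9, 196.0]
eef_rot: [[0.952, 0.306, 0.0], [0.306, -0.952, -0.0], [0.0, 0.0, -1.0]]
ft_force: [1.0, 0.0, 0.5]
gripper_width: 1.002
```

```bash
sed -i 's/ if v2!=0}/}/' pl.py; python3 -c "
from pl import *
st()"
```

```text
1.52 [ 308.4 -330.9  196. ] [[0.952, 0.306, 0.0], [0.306, -0.952, -0.0], [0.0, 0.0, -1.0]] q [-0.82 -0.16 -0.13  1.6   0.    2.01] F [1.  0.  0.5] w 1.002
```

```bash
python3 - <<'E'
from pl import *
plan(np.array([462,27,120.]),Rdown(90.9),w=7.1)
E
```

```text
[{"x": 11.1, "y": -12.8, "z": 3.3, "wx": 0.0, "wy": 0.0, "wz": -7.1}, {"x": 12.6, "y": -11.3, "z": 3.3, "wx": 0.0, "wy": 0.0, "wz": -7.1}, {"x": 13.9, "y": -9.6, "z": 3.3, "wx": 0.0, "wy": 0.0, "wz": -7.1}, {"x": 15.0, "y": -7.9, "z": 3.3, "wx": 0.0, "wy": 0.0, "wz": -7.1}, {"x": 15.9, "y": -5.9, "z": 3.3, "wx": 0.0, "wy": 0.0, "wz": -7.1}]
[{"x": 16.5, "y": -3.9, "z": 3.3, "wx": 0.0, "wy": 0.0, "wz": -7.1}, {"x": 16.8, "y": -1.9, "z": 3.3, "wx": 0.0, "wy": 0.0, "wz": -7.1}, {"x": 16.9, "y": 0.2, "z": 3.3, "wx": 0.0, "wy": 0.0, "wz": -7.1}, {"x": 16.8, "y": 2.3, "z": 3.3, "wx": 0.0, "wy": 0.0, "wz": -7.1}, {"x": 16.4, "y": 4.4, "z": 3.3, "wx": 0.0, "wy": 0.0, "wz": -7.1}]
[{"x": 15.7, "y": 6.4, "z": 3.3, "wx": 0.0, "wy": 0.0, "wz": -7.1}, {"x": 14.8, "y": 8.3, "z": 3.3, "wx": 0.0, "wy": 0.0, "wz": -7.1}, {"x": 13.6, "y": 10.0, "z": 3.3, "wx": -0.0, "wy": 0.0, "wz": -7.1}, {"x": 12.3, "y": 11.6, "z": 3.3, "wx": -0.0, "wy": 0.0, "wz": -7.1}, {"x": 10.8, "y": 13.1, "z": 3.3, "wx": -0.0, "wy": 0.0, "wz": -7.1}]
[{"x": 9.1, "y": 14.3, "z": 3.3, "wx": -0.0, "wy": 0.0, "wz": -7.1}, {"x": 7.2, "y": 15.3, "z": 3.3, "wx": -0.0, "wy": 0.0, "wz": -7.1}, {"x": 5.3, "y": 16.1, "z": 3.3, "wx": -0.0, "wy": 0.0, "wz": -7.1}, {"x": 3.3, "y": 16.6, "z": 3.3, "wx": -0.0, "wy": 0.0, "wz": -7.1}, {"x": 1.2, "y": 16.9, "z": 3.3, "wx": -0.0, "wy": 0.0, "wz": -7.0}]
[{"x": -0.9, "y": 16.9, "z": 3.3, "wx": -0.0, "wy": 0.0, "wz": -7.1}, {"x": -2.9, "y": 16.7, "z": 3.3, "wx": -0.0, "wy": 0.0, "wz": -7.0}, {"x": -5.0, "y": 16.1, "z": 3.3, "wx": -0.0, "wy": 0.0, "wz": -7.1}]
n 23 end [462.  27. 120.] err [-0.    0.02 -0.02]
```

Call:
{"api": "step_arm", "payload": {
  "commands": [
    {"x": 11.1,"y": -12.8,"z": 3.3,"wx": 0,"wy": 0,"wz": -7.1},
    {"x": 12.6,"y": -11.3,"z": 3.3,"wx": 0,"wy": 0,"wz": -7.1},
    {"x": 13.9,"y": -9.6,"z": 3.3,"wx": 0,"wy": 0,"wz": -7.1},
    {"x": 15,"y": -7.9,"z": 3.3,"wx": 0,"wy": 0,"wz": -7.1},
    {"x": 15.9,"y": -5.9,"z": 3.3,"wx": 0,"wy": 0,"wz": -7.1}
  ]
}}

```text
time: 1.93
ee_pos: [341.6, -253.6, 179.8]
eef_rot: [[0.59, 0.807, 0.0], [0.807, -0.59, -0.0], [-0.0, 0.0, -1.0]]
ft_force: [0.1, 0.8, -0.8]
gripper_width: 0.997
```

Call:
{"api": "step_arm", "payload": {
  "commands": [
    {"x": 16.5,"y": -3.9,"z": 3.3,"wx": 0,"wy": 0,"wz": -7.1},
    {"x": 16.8,"y": -1.9,"z": 3.3,"wx": 0,"wy": 0,"wz": -7.1},
    {"x": 16.9,"y": 0.2,"z": 3.3,"wx": 0,"wy": 0,"wz": -7.1},
    {"x": 16.8,"y": 2.3,"z": 3.3,"wx": 0,"wy": 0,"wz": -7.1},
    {"x": 16.4,"y": 4.4,"z": 3.3,"wx": 0,"wy": 0,"wz": -7.1}
  ]
}}

```text
time: 2.35
ee_pos: [374.8, -175.8, 163.3]
eef_rot: [[0.012, 1.0, 0.0], [1.0, -0.012, -0.0], [-0.0, 0.0, -1.0]]
ft_force: [1.0, 0.4, -0.8]
gripper_width: 0.998
```

Call:
{"api": "step_arm", "payload": {
  "commands": [
    {"x": 15.7,"y": 6.4,"z": 3.3,"wx": 0,"wy": 0,"wz": -7.1},
    {"x": 14.8,"y": 8.3,"z": 3.3,"wx": 0,"wy": 0,"wz": -7.1},
    {"x": 13.6,"y": 10,"z": 3.3,"wx": 0,"wy": 0,"wz": -7.1},
    {"x": 12.3,"y": 11.6,"z": 3.3,"wx": 0,"wy": 0,"wz": -7.1},
    {"x": 10.8,"y": 13.1,"z": 3.3,"wx": 0,"wy": 0,"wz": -7.1}
  ]
}}

```text
time: 2.77
ee_pos: [408.2, -97.9, 146.8]
eef_rot: [[-0.571, 0.821, 0.0], [0.821, 0.571, -0.0], [-0.0, 0.0, -1.0]]
ft_force: [0.2, -0.5, -0.9]
gripper_width: 0.999
```

Call:
{"api": "step_arm", "payload": {
  "commands": [
    {"x": 9.1,"y": 14.3,"z": 3.3,"wx": 0,"wy": 0,"wz": -7.1},
    {"x": 7.2,"y": 15.3,"z": 3.3,"wx": 0,"wy": 0,"wz": -7.1},
    {"x": 5.3,"y": 16.1,"z": 3.3,"wx": 0,"wy": 0,"wz": -7.1},
    {"x": 3.3,"y": 16.6,"z": 3.3,"wx": 0,"wy": 0,"wz": -7.1},
    {"x": 1.2,"y": 16.9,"z": 3.3,"wx": 0,"wy": 0,"wz": -7.0}
  ]
}}

```text
time: 3.18
ee_pos: [441.4, -20.0, 130.2]
eef_rot: [[-0.941, 0.339, 0.0], [0.339, 0.941, 0.0], [-0.0, 0.0, -1.0]]
ft_force: [0.3, 0.1, -0.1]
gripper_width: 0.996
```

Call:
{"api": "step_arm", "payload": {
  "commands": [
    {"x": -0.9,"y": 16.9,"z": 3.3,"wx": 0,"wy": 0,"wz": -7.1},
    {"x": -2.9,"y": 16.7,"z": 3.3,"wx": 0,"wy": 0,"wz": -7.0},
    {"x": -5,"y": 16.1,"z": 3.3,"wx": 0,"wy": 0,"wz": -7.1},
    {"x": 0,"y": 0,"z": 30,"wx": 0,"wy": 0,"wz": 0},
    {"x": 0,"y": 0,"z": 0,"wx": 0,"wy": 0,"wz": 0}
  ]
}}

```text
time: 3.6
ee_pos: [459.3, 26.4, 86.4]
eef_rot: [[-1.0, -0.02, -0.005], [-0.02, 1.0, -0.0], [0.005, -0.0, -1.0]]
ft_force: [-1.7, -0.5, -1.5]
gripper_width: 1.002
```

```bash
python3 - <<'E'
from pl import *; from f2 import *
import pl
pl.st()
for c,(x0,y0,x1,y1,s) in(("top",(150,180,280,290,5)),("side",(120,130,270,250,5))):
    im=ctrl.get_image(c)
    m=cv2.resize(im[y0:y1,x0:x1],None,fx=s,fy=s,interpolation=cv2.INTER_CUBIC)
    draw(m,c,W(ga,gauge_model()),s,np.array((x0,y0))-sh[c])
    cv2.imwrite(f"pics/a{c}.png",m)
E
```

```text
3.6 [459.3  26.4  86.4] [[-1.0, -0.02, -0.005], [-0.02, 1.0, -0.0], [0.005, -0.0, -1.0]] q [ 0.06 -0.13 -0.32  1.39 -0.    0.04] F [-1.7 -0.5 -1.5] w 1.002
```

View pics/atop.png

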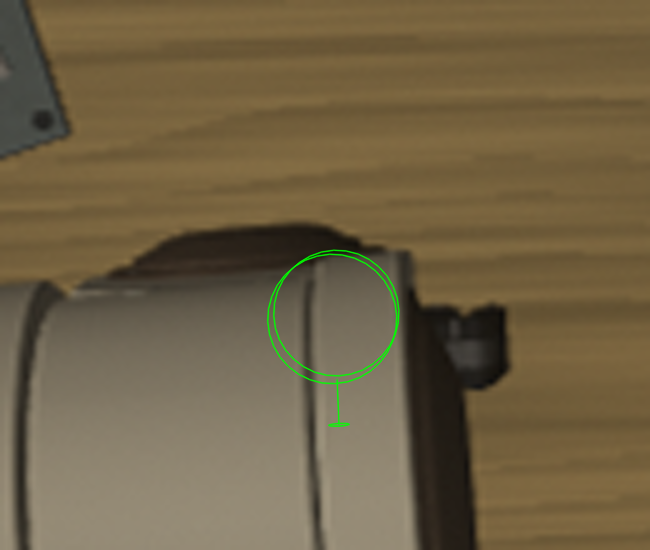

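View pics/aside.png

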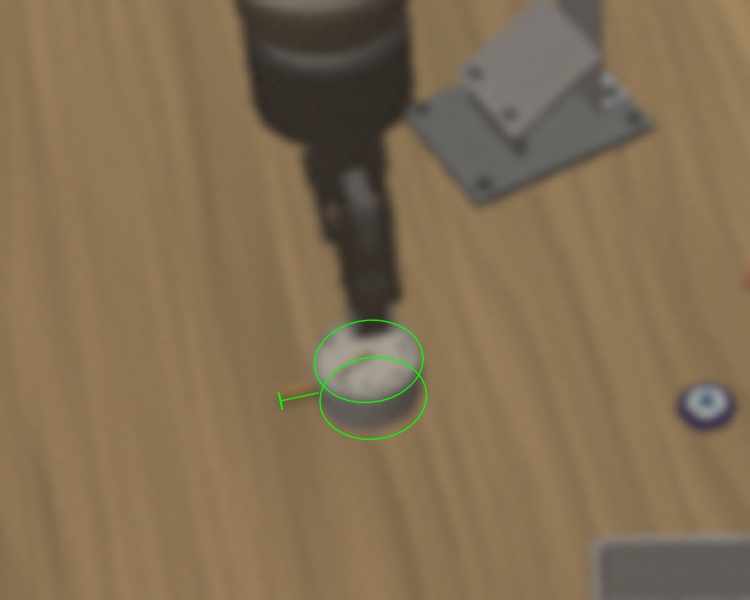

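```bash
python3 - <<'E'
from pl import *
st()
plan(np.array([462,27,2.]),Rdown(90.9),v=25)
E
```

```text
3.7 [460.2  25.7  90. ] [[-1.0, -0.018, -0.002], [-0.018, 1.0, -0.0], [0.002, -0.0, -1.0]] q [ 0.06 -0.13 -0.31  1.39 -0.    0.04] F [0.  0.2 0.5] w 0.995
[{"x": -0.5, "y": 0.3, "z": 22.0, "wx": -0.0, "wy": -0.0, "wz": 0.0}, {"x": -0.5, "y": 0.3, "z": 22.0, "wx": -0.0, "wy": -0.0, "wz": 0.0}, {"x": -0.5, "y": 0.3, "z": 22.0, "wx": -0.0, "wy": -0.1, "wz": 0.1}, {"x": -0.5, "y": 0.3, "z": 22.0, "wx": -0.0, "wy": -0.0, "wz": 0.0}]
n 4 end [462.  27.   2.] err [-0.    0.04  0.01]
```

Call:
{"api": "step_arm", "payload": {
  "commands": [
    {"x": 0,"y": 0,"z": 22,"wx": 0,"wy": 0,"wz": 0},
    {"x": 0,"y": 0,"z": 26,"wx": 0,"wy": 0,"wz": 0},
    {"x": 0,"y": 0,"z": 24,"wx": 0,"wy": 0,"wz": 0},
    {"x": 0,"y": 0,"z": 14,"wx": 0,"wy": 0,"wz": 0},
    {"x": 0,"y": 0,"z": 2,"wx": 0,"wy": 0,"wz": 0}
  ]
}}

```text
time: 4.12
ee_pos: [460.0, 25.2, 1.2]
eef_rot: [[-1.0, -0.017, -0.003], [-0.017, 1.0, -0.0], [0.003, -0.0, -1.0]]
ft_force: [-0.5, 0.8, -0.2]
gripper_width: 1.003
```

Call:
{"api": "step_arm", "payload": {
  "commands": [
    {"x": 0,"y": 0,"z": 0,"wx": 0,"wy": 0,"wz": 0},
    {"x": 0,"y": 0,"z": 0,"wx": 0,"wy": 0,"wz": 0}
  ]
}}

```text
time: 4.28
ee_pos: [462.0, 25.6, 4.2]
eef_rot: [[-1.0, -0.018, 0.002], [-0.018, 1.0, 0.0], [-0.002, 0.0, -1.0]]
ft_force: [0.6, -0.6, -0.4]
gripper_width: 0.999
```

Call:
{"api": "step_arm", "payload": {
  "commands": [
    {"x": 0,"y": 0,"z": 0,"wx": 0,"wy": 0,"wz": 0},
    {"x": 0,"y": 0,"z": 0,"wx": 0,"wy": 0,"wz": 0},
    {"x": 0,"y": 0,"z": 0,"wx": 0,"wy": 0,"wz": 0},
    {"x": 0,"y": 0,"z": 0,"wx": 0,"wy": 0,"wz": 0},
    {"x": 0,"y": 0,"z": 0,"wx": 0,"wy": 0,"wz": 0}
  ],
  "jaw": 0,
  "grip_force": 35
}}

```text
time: 4.7
ee_pos: [461.8, 25.9, 3.7]
eef_rot: [[-1.0, -0.018, 0.002], [-0.018, 1.0, -0.0], [-0.002, -0.0, -1.0]]
ft_force: [-1.6, 0.7, 7.5]
gripper_width: 0.646
```

Call:
{"api": "step_arm", "payload": {
  "commands": [
    {"x": 0,"y": 0,"z": 0,"wx": 0,"wy": 0,"wz": 0},
    {"x": 0,"y": 0,"z": 0,"wx": 0,"wy": 0,"wz": 0},
    {"x": 0,"y": 0,"z": 0,"wx": 0,"wy": 0,"wz": 0}
  ]
}}

```text
time: 4.95
ee_pos: [461.8, 25.8, 3.7]
eef_rot: [[-1.0, -0.018, 0.002], [-0.018, 1.0, -0.0], [-0.002, -0.0, -1.0]]
ft_force: [-1.4, 0.5, 5.4]
gripper_width: 0.645
```

```bash
python3 - <<'E'
from pl import *; from f2 import *
import pl
pl.st()
for c,(x0,y0,x1,y1,s) in(("top",(150,180,280,290,5)),("side",(120,130,270,250,5))):
    im=ctrl.get_image(c)
    m=cv2.resize(im[y0:y1,x0:x1],None,fx=s,fy=s,interpolation=cv2.INTER_CUBIC)
    cv2.imwrite(f"pics/b{c}.png",m)
E
```

```text
4.95 [461.8  25.8   3.7] [[-1.0, -0.018, 0.002], [-0.018, 1.0, -0.0], [-0.002, -0.0, -1.0]] q [ 0.06 -0.09 -0.44  1.22 -0.    0.04] F [-1.4  0.5  5.4] w 0.645
```

View pics/bside.png

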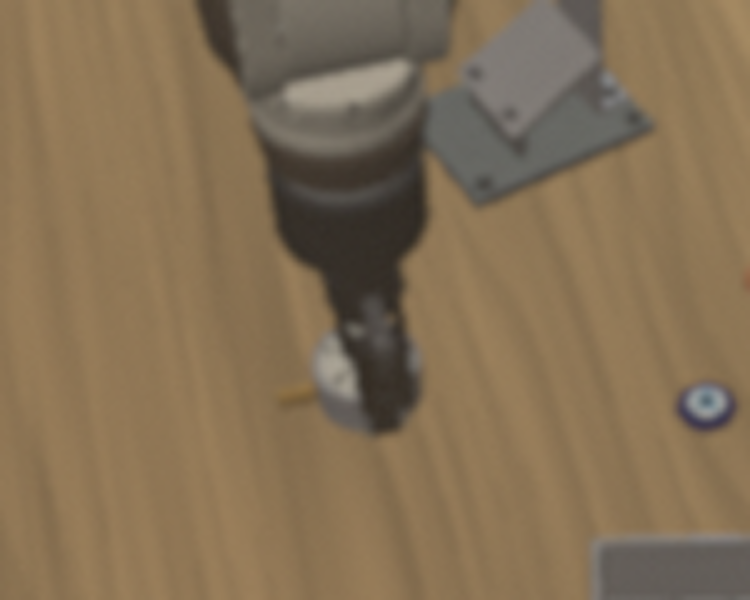

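Call:
{"api": "step_arm", "payload": {
  "commands": [
    {"x": 0,"y": 0,"z": -8,"wx": 0,"wy": 0,"wz": 0},
    {"x": 0,"y": 0,"z": -24,"wx": 0,"wy": 0,"wz": 0},
    {"x": 0,"y": 0,"z": -36,"wx": 0,"wy": 0,"wz": 0},
    {"x": 0,"y": 0,"z": -36,"wx": 0,"wy": 0,"wz": 0},
    {"x": 0,"y": 0,"z": -24,"wx": 0,"wy": 0,"wz": 0}
  ]
}}

```text
time: 5.47
ee_pos: [461.5, 25.9, 134.3]
eef_rot: [[-1.0, -0.018, 0.003], [-0.018, 1.0, 0.0], [-0.003, 0.0, -1.0]]
ft_force: [1.2, 0.1, -0.9]
gripper_width: 0.649
```

```bash
cat > tgt.py <<'E'
from h import RD; import numpy as np
def Rz(a): c,s=np.cos(a),np.sin(a); return np.array([[c,-s,0],[s,c,0],[0,0,1.]])
def desk(stp,dx=-21.):
    R=Rz(stp[2])@RD; O=np.array([*stp[:2],0])+Rz(stp[2])@np.array([dx,0,46.]); return O,R
def place(stp,back=3.7,up=0,hover=0,side=0,dx=-21.):
    O,R=desk(stp,dx); T=np.c_[-R[:,0],R[:,1],-R[:,2]]
    return O+R@np.array([up,side,back+hover]),T
E
python3 - <<'E'
from pl import *; from tgt import *; import f2
st()
p,T=place((f2.st[0],f2.st[1]-.5,f2.st[2]),up=4,hover=45)
print(p,T.round(3).tolist()); plan(p,T,v=32)
E
```

```text
5.47 [461.5  25.9 134.3] [[-1.0, -0.018, 0.003], [-0.018, 1.0, 0.0], [-0.003, 0.0, -1.0]] q [ 0.06 -0.14 -0.23  1.47 -0.    0.04] F [ 1.2  0.1 -0.9] w 0.649
[569.17810293 196.10837416  90.17543716] [[-0.826, -0.302, 0.477], [-0.261, 0.953, 0.151], [-0.5, 0.0, -0.866]]
[{"x": -15.8, "y": 24.0, "z": 6.4, "wx": -0.6, "wy": -4.2, "wz": -2.3}, {"x": -16.2, "y": 23.3, "z": 7.8, "wx": -0.6, "wy": -4.2, "wz": -2.3}, {"x": -16.6, "y": 22.6, "z": 9.2, "wx": -0.6, "wy": -4.2, "wz": -2.3}, {"x": -16.7, "y": 21.8, "z": 10.7, "wx": -0.6, "wy": -4.3, "wz": -2.3}, {"x": -16.7, "y": 21.0, "z": 12.1, "wx": -0.6, "wy": -4.2, "wz": -2.3}]
[{"x": -16.6, "y": 20.2, "z": 13.6, "wx": -0.7, "wy": -4.3, "wz": -2.3}, {"x": -16.3, "y": 19.4, "z": 15.0, "wx": -0.6, "wy": -4.2, "wz": -2.3}]
n 7 end [569.2 196.1  90.2] err [ 0.03 -0.    0.  ]
```

Call:
{"api": "step_arm", "payload": {
  "commands": [
    {"x": -15.8,"y": 24,"z": 6.4,"wx": -0.6,"wy": -4.2,"wz": -2.3},
    {"x": -16.2,"y": 23.3,"z": 7.8,"wx": -0.6,"wy": -4.2,"wz": -2.3},
    {"x": -16.6,"y": 22.6,"z": 9.2,"wx": -0.6,"wy": -4.2,"wz": -2.3},
    {"x": -16.7,"y": 21.8,"z": 10.7,"wx": -0.6,"wy": -4.3,"wz": -2.3},
    {"x": -16.7,"y": 21,"z": 12.1,"wx": -0.6,"wy": -4.2,"wz": -2.3}
  ]
}}

```text
time: 5.88
ee_pos: [538.5, 148.8, 99.6]
eef_rot: [[-0.908, -0.224, 0.354], [-0.203, 0.974, 0.096], [-0.367, 0.015, -0.93]]
ft_force: [0.4, -0.1, -0.7]
gripper_width: 0.64
```

Call:
{"api": "step_arm", "payload": {
  "commands": [
    {"x": -16.6,"y": 20.2,"z": 13.6,"wx": -0.7,"wy": -4.3,"wz": -2.3},
    {"x": -16.3,"y": 19.4,"z": 15,"wx": -0.6,"wy": -4.2,"wz": -2.3},
    {"x": 0,"y": 0,"z": 0,"wx": 0,"wy": 0,"wz": 0},
    {"x": 0,"y": 0,"z": 0,"wx": 0,"wy": 0,"wz": 0},
    {"x": 0,"y": 0,"z": 0,"wx": 0,"wy": 0,"wz": 0}
  ]
}}

```text
time: 6.3
ee_pos: [568.3, 195.8, 86.4]
eef_rot: [[-0.828, -0.301, 0.473], [-0.261, 0.954, 0.15], [-0.496, 0.0, -0.868]]
ft_force: [0.9, 0.8, -1.8]
gripper_width: 0.639
```

```bash
cat > look.py <<'E'
from pl import ctrl; import pl, sys
from f2 import *; from tgt import *
def look(tag,crops,segs=[],red=[]):
    for c,(x0,y0,x1,y1,s) in crops.items():
        im=ctrl.get_image(c); cv2.imwrite(f"pics/{tag}{c}_raw.png",im)
        m=cv2.resize(im[y0:y1,x0:x1],None,fx=s,fy=s,interpolation=cv2.INTER_CUBIC)
        draw(m,c,segs,s,np.array((x0,y0))-sh[c]); draw(m,c,red,s,np.array((x0,y0))-sh[c],(0,0,255))
        cv2.imwrite(f"pics/{tag}{c}.png",m)
def gauge_from_tool(back=3.7,fx=0):
    o=ctrl.get_obs(); T=o["eef_rot"]; R=np.c_[-T[:,0],T[:,1],-T[:,2]]
    return lambda P: o["ee_pos"]+R@(np.array(P)+[fx,0,-back])
E
python3 - <<'E'
from look import *
pl.st(); f=gauge_from_tool()
look("c",{"side":(170,90,290,190,6),"top":(80,120,230,240,5)},W(st,stand_model()),[(f(a),f(b)) for a,b in gauge_model()])
E
```

```text
6.3 [568.3 195.8  86.4] [[-0.828, -0.301, 0.473], [-0.261, 0.954, 0.15], [-0.496, 0.0, -0.868]] q [ 0.34 -0.29 -0.56  0.78 -0.02  0.03] F [ 0.9  0.8 -1.8] w 0.639
```

View pics/cside.png

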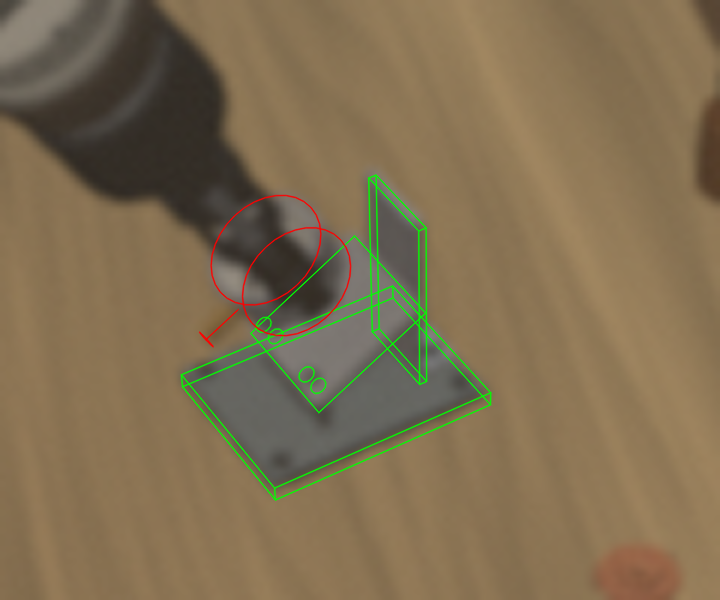

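View pics/ctop.png

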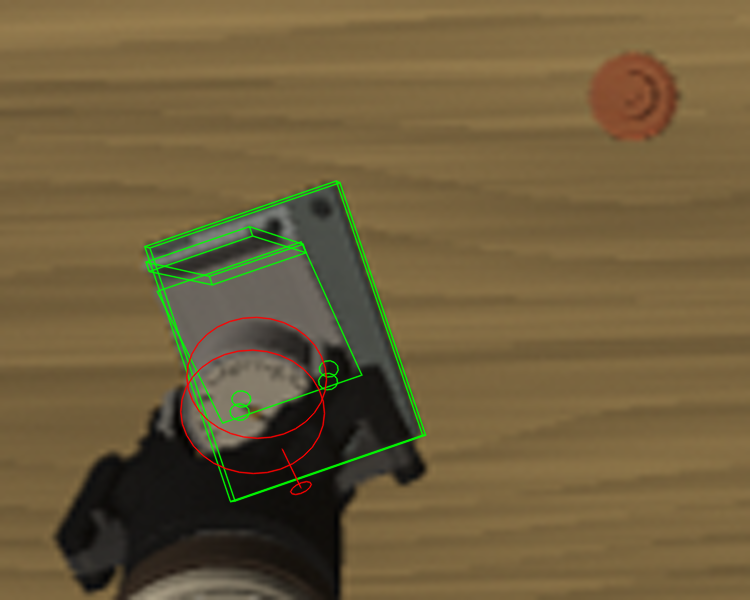

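```bash
python3 - <<'E'
from look import *
pl.st()
p,T=place(st,up=4,hover=15); pl.plan(p,T,v=20)
E
```

```text
6.4 [568.9 195.6  87. ] [[-0.828, -0.301, 0.474], [-0.261, 0.954, 0.15], [-0.497, 0.0, -0.868]] q [ 0.34 -0.29 -0.56  0.78 -0.02  0.03] F [ 0.3 -0.3 -1. ] w 0.648
[{"x": -1.1, "y": 0.5, "z": 13.7, "wx": -0.0, "wy": -0.1, "wz": -0.0}, {"x": -1.0, "y": 0.4, "z": 13.8, "wx": -0.0, "wy": -0.1, "wz": -0.1}]
n 2 end [583.4 201.1  64.2] err [0.03 0.01 0.03]
```

Call:
{"api": "step_arm", "payload": {
  "commands": [
    {"x": -1.1,"y": 0.5,"z": 12,"wx": 0,"wy": -0.1,"wz": 0},
    {"x": -1,"y": 0.4,"z": 12,"wx": 0,"wy": -0.1,"wz": 0},
    {"x": 0,"y": 0,"z": 3,"wx": 0,"wy": 0,"wz": 0},
    {"x": 0,"y": 0,"z": 0,"wx": 0,"wy": 0,"wz": 0},
    {"x": 0,"y": 0,"z": 0,"wx": 0,"wy": 0,"wz": 0}
  ]
}}

```text
time: 6.82
ee_pos: [582.9, 201.1, 63.9]
eef_rot: [[-0.826, -0.301, 0.476], [-0.26, 0.954, 0.151], [-0.5, 0.0, -0.866]]
ft_force: [0.3, 0.2, -0.2]
gripper_width: 0.646
```

```bash
python3 - <<'E'
from look import *
pl.st(); f=gauge_from_tool()
look("d",{"side":(180,90,270,165,8),"top":(80,130,190,210,7)},W(st,stand_model()),[(f(a),f(b)) for a,b in gauge_model()])
for c,(x0,y0,x1,y1,s) in {"side":(180,90,270,165,8),"top":(80,130,190,210,7)}.items():
    im=cv2.imread(f"pics/d{c}_raw.png"); cv2.imwrite(f"pics/d{c}_p.png",cv2.resize(im[y0:y1,x0:x1],None,fx=s,fy=s,interpolation=cv2.INTER_CUBIC))
E
```

```text
6.82 [582.9 201.1  63.9] [[-0.826, -0.301, 0.476], [-0.26, 0.954, 0.151], [-0.5, 0.0, -0.866]] q [ 0.34 -0.24 -0.57  0.72 -0.02  0.03] F [ 0.3  0.2 -0.2] w 0.646
```

View pics/dside.png

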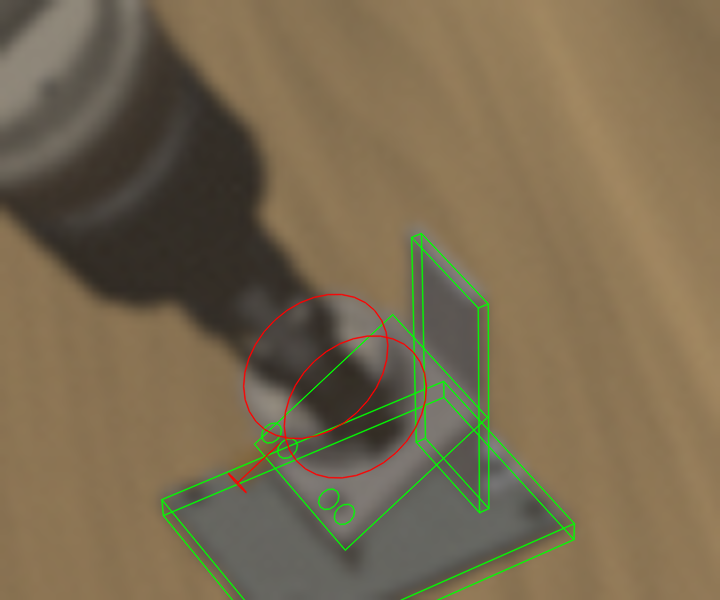

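View pics/dtop.png

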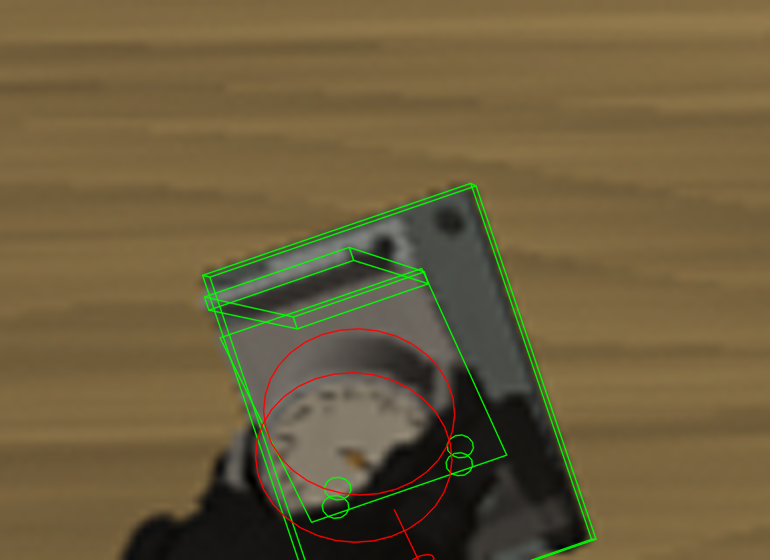

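View pics/dtop_p.png

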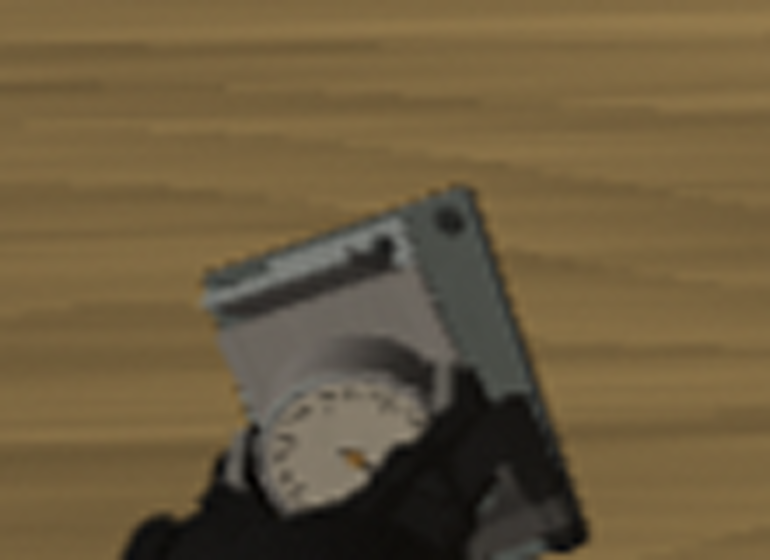

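View pics/dside_p.png

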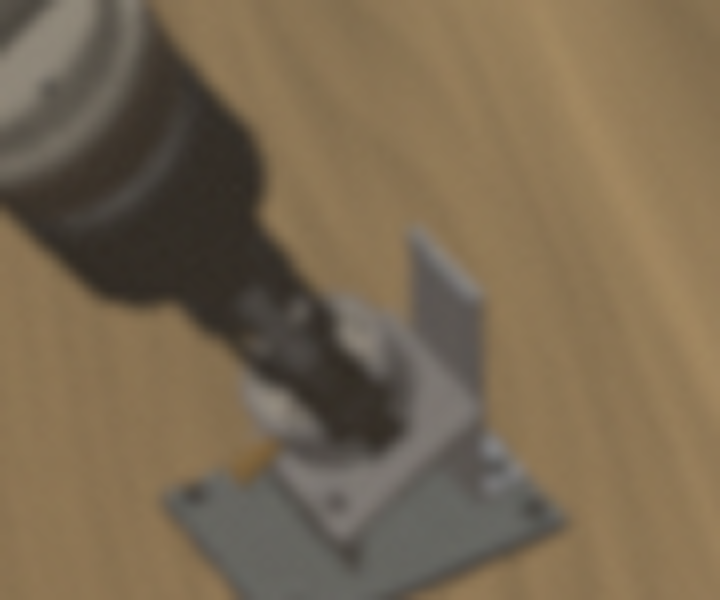

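Call:
{"api": "step_arm", "payload": {
  "commands": [
    {"x": 0,"y": 0,"z": 5,"wx": 0,"wy": 0,"wz": 0},
    {"x": 0,"y": 0,"z": 4,"wx": 0,"wy": 0,"wz": 0},
    {"x": 0,"y": 0,"z": 2,"wx": 0,"wy": 0,"wz": 0},
    {"x": 0,"y": 0,"z": 0,"wx": 0,"wy": 0,"wz": 0},
    {"x": 0,"y": 0,"z": 0,"wx": 0,"wy": 0,"wz": 0}
  ]
}}

```text
time: 7.33
ee_pos: [588.0, 203.2, 53.7]
eef_rot: [[-0.826, -0.302, 0.476], [-0.261, 0.953, 0.151], [-0.5, 0.0, -0.866]]
ft_force: [0.7, 0.4, -1.6]
gripper_width: 0.641
```

Call:
{"api": "step_arm", "payload": {
  "commands": [
    {"x": 0,"y": 0,"z": 1,"wx": 0,"wy": 0,"wz": 0},
    {"x": 0,"y": 0,"z": 0,"wx": 0,"wy": 0,"wz": 0}
  ]
}}

```text
time: 7.5
ee_pos: [588.6, 203.4, 53.1]
eef_rot: [[-0.826, -0.302, 0.477], [-0.261, 0.953, 0.151], [-0.5, 0.0, -0.866]]
ft_force: [-0.4, -0.2, -1.8]
gripper_width: 0.643
```

Call:
{"api": "step_arm", "payload": {
  "commands": [
    {"x": 0,"y": 0,"z": 1,"wx": 0,"wy": 0,"wz": 0},
    {"x": 0,"y": 0,"z": 0,"wx": 0,"wy": 0,"wz": 0}
  ]
}}

```text
time: 7.67
ee_pos: [589.1, 203.5, 52.2]
eef_rot: [[-0.826, -0.302, 0.477], [-0.261, 0.953, 0.151], [-0.5, 0.0, -0.866]]
ft_force: [1.4, 0.7, -1.5]
gripper_width: 0.638
```

Call:
{"api": "step_arm", "payload": {
  "commands": [
    {"x": 0,"y": 0,"z": 1,"wx": 0,"wy": 0,"wz": 0},
    {"x": 0,"y": 0,"z": 0,"wx": 0,"wy": 0,"wz": 0}
  ]
}}

```text
time: 7.83
ee_pos: [589.4, 203.6, 51.9]
eef_rot: [[-0.826, -0.301, 0.477], [-0.261, 0.953, 0.151], [-0.5, 0.0, -0.866]]
ft_force: [-7.1, -1.6, 5.6]
gripper_width: 0.646
```

Call:
{"api": "step_arm", "payload": {
  "commands": [
    {"x": 0,"y": 0,"z": 1,"wx": 0,"wy": 0,"wz": 0},
    {"x": 0,"y": 0,"z": 0,"wx": 0,"wy": 0,"wz": 0}
  ]
}}

```text
time: 8.0
ee_pos: [589.5, 203.7, 51.8]
eef_rot: [[-0.826, -0.302, 0.476], [-0.261, 0.953, 0.151], [-0.5, 0.0, -0.866]]
ft_force: [-20.6, -6.4, 17.3]
gripper_width: 0.642
```

Call:
{"api": "step_arm", "payload": {
  "commands": [
    {"x": 0.5,"y": 0,"z": -1.5,"wx": 0,"wy": 0,"wz": 0},
    {"x": 0.5,"y": 0,"z": 0,"wx": 0,"wy": 0,"wz": 0},
    {"x": 0,"y": 0,"z": 0,"wx": 0,"wy": 0,"wz": 0}
  ]
}}

```text
time: 8.25
ee_pos: [588.5, 203.3, 51.4]
eef_rot: [[-0.826, -0.302, 0.477], [-0.261, 0.953, 0.151], [-0.5, 0.0, -0.866]]
ft_force: [-1.7, -0.0, 2.2]
gripper_width: 0.645
```

Call:
{"api": "step_arm", "payload": {
  "commands": [
    {"x": 1,"y": 0,"z": 0,"wx": 0,"wy": 0,"wz": 0},
    {"x": 0,"y": 0,"z": 0,"wx": 0,"wy": 0,"wz": 0}
  ]
}}

```text
time: 8.42
ee_pos: [587.8, 203.1, 51.0]
eef_rot: [[-0.826, -0.301, 0.477], [-0.261, 0.953, 0.151], [-0.5, 0.0, -0.866]]
ft_force: [0.3, -0.8, 1.0]
gripper_width: 0.644
```

```bash
cat > rel.py <<'E'
from pl import *; import pl; from tgt import *; import f2
o=ctrl.get_obs(); O,R=desk(f2.st); T=o["eef_rot"]
print("TCP in desk",(R.T@(o["ee_pos"]-O)).round(2),"F desk",(R.T@o["ft_force"]).round(1)); pl.st()
print("tool in desk",(R.T@T).round(3).tolist())
E
python3 rel.py
```

```text
TCP in desk [1.5  0.54 4.91] F desk [ 0.6 -0.8  0.9]
8.42 [587.8 203.1  51. ] [[-0.826, -0.301, 0.477], [-0.261, 0.953, 0.151], [-0.5, 0.0, -0.866]] q [ 0.34 -0.22 -0.58  0.69 -0.02  0.03] F [ 0.3 -0.8  1. ] w 0.644
tool in desk [[-1.0, 0.0, 0.001], [0.0, 1.0, 0.0], [-0.001, 0.0, -1.0]]
```

Call:
{"api": "step_arm", "payload": {
  "commands": [
    {"x": 1,"y": 0,"z": 0.3,"wx": 0,"wy": 0,"wz": 0},
    {"x": 0,"y": 0,"z": 0,"wx": 0,"wy": 0,"wz": 0}
  ]
}}

```text
time: 8.58
ee_pos: [587.6, 203.1, 50.9]
eef_rot: [[-0.825, -0.302, 0.478], [-0.261, 0.953, 0.152], [-0.502, 0.0, -0.865]]
ft_force: [3.7, 1.4, 2.4]
gripper_width: 0.647
```

Call:
{"api": "step_arm", "payload": {
  "commands": [
    {"x": 1,"y": 0,"z": 0,"wx": 0,"wy": 0,"wz": 0},
    {"x": 0,"y": 0,"z": 0,"wx": 0,"wy": 0,"wz": 0}
  ]
}}

```text
time: 8.75
ee_pos: [587.2, 203.1, 50.9]
eef_rot: [[-0.824, -0.302, 0.479], [-0.261, 0.953, 0.152], [-0.503, 0.001, -0.864]]
ft_force: [5.0, 3.4, 1.7]
gripper_width: 0.643
```

```bash
python3 rel.py
```

```text
TCP in desk [0.97 0.71 5.11] F desk [ 5.9  1.7 -1.4]
8.75 [587.2 203.1  50.9] [[-0.824, -0.302, 0.479], [-0.261, 0.953, 0.152], [-0.503, 0.001, -0.864]] q [ 0.34 -0.22 -0.58  0.69 -0.02  0.03] F [5.  3.4 1.7] w 0.643
tool in desk [[-1.0, 0.0, 0.003], [0.0, 1.0, 0.001], [-0.003, 0.001, -1.0]]
```

Call:
{"api": "step_arm", "payload": {
  "commands": [
    {"x": 0.8,"y": 0.3,"z": 0,"wx": 0,"wy": 0,"wz": 0},
    {"x": 0,"y": 0,"z": 0,"wx": 0,"wy": 0,"wz": 0}
  ]
}}

```text
time: 8.92
ee_pos: [586.7, 203.4, 50.8]
eef_rot: [[-0.824, -0.302, 0.48], [-0.26, 0.953, 0.153], [-0.503, 0.001, -0.864]]
ft_force: [5.4, 3.2, 2.9]
gripper_width: 0.64
```

```bash
python3 rel.py; python3 - <<'E'
from look import *
f=gauge_from_tool(4.5)
look("e",{"side":(180,90,270,165,8),"top":(80,130,190,210,7)},[],[])
E
```

```text
TCP in desk [0.58 1.22 5.25] F desk [ 6.8  1.4 -0.6]
8.92 [586.7 203.4  50.8] [[-0.824, -0.302, 0.48], [-0.26, 0.953, 0.153], [-0.503, 0.001, -0.864]] q [ 0.34 -0.22 -0.58  0.69 -0.02  0.03] F [5.4 3.2 2.9] w 0.64
tool in desk [[-1.0, 0.0, 0.004], [0.0, 1.0, 0.001], [-0.004, 0.001, -1.0]]
```

View pics/eside.png

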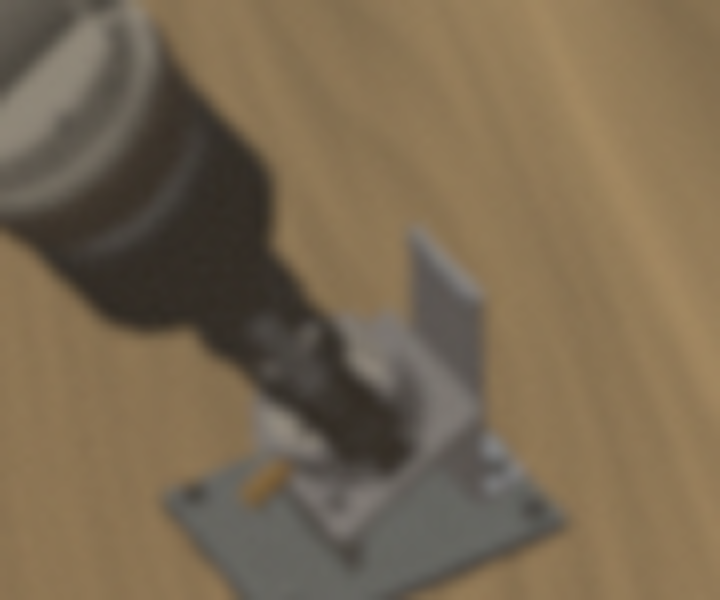

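View pics/etop.png

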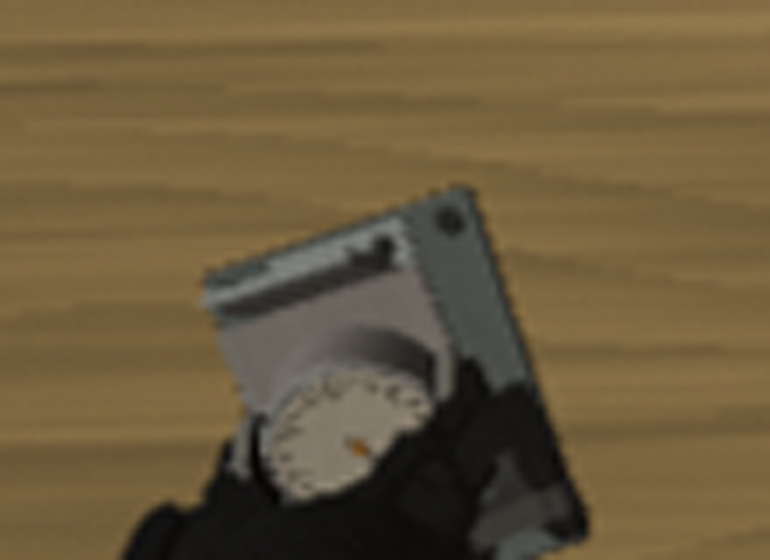

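Call:
{"api": "step_arm", "payload": {
  "commands": [
    {"x": 0.4,"y": 0.6,"z": 0.4,"wx": 0,"wy": 0,"wz": 0},
    {"x": 0,"y": 0,"z": 0,"wx": 0,"wy": 0,"wz": 0}
  ]
}}

```text
time: 9.18
ee_pos: [586.7, 203.6, 50.7]
eef_rot: [[-0.824, -0.301, 0.48], [-0.26, 0.954, 0.152], [-0.504, 0.0, -0.864]]
ft_force: [5.9, 0.8, 4.1]
gripper_width: 0.642
```

```bash
python3 rel.py
```

```text
TCP in desk [0.61 1.36 5.11] F desk [ 7.1 -1.1  0.6]
9.18 [586.7 203.6  50.7] [[-0.824, -0.301, 0.48], [-0.26, 0.954, 0.152], [-0.504, 0.0, -0.864]] q [ 0.34 -0.22 -0.58  0.69 -0.02  0.03] F [5.9 0.8 4.1] w 0.642
tool in desk [[-1.0, 0.0, 0.004], [0.0, 1.0, -0.0], [-0.004, -0.0, -1.0]]
```

Call:
{"api": "step_arm", "payload": {
  "commands": [
    {"x": 0.4,"y": 0.6,"z": 0.2,"wx": 0,"wy": 0,"wz": 0},
    {"x": 0,"y": 0,"z": 0,"wx": 0,"wy": 0,"wz": 0}
  ]
}}

```text
time: 9.35
ee_pos: [586.7, 203.7, 50.7]
eef_rot: [[-0.823, -0.3, 0.481], [-0.26, 0.954, 0.151], [-0.504, -0.001, -0.863]]
ft_force: [7.1, -1.9, 4.1]
gripper_width: 0.642
```

```bash
python3 rel.py
```

```text
TCP in desk [0.56 1.44 5.06] F desk [ 7.4 -4.   0.5]
9.35 [586.7 203.7  50.7] [[-0.823, -0.3, 0.481], [-0.26, 0.954, 0.151], [-0.504, -0.001, -0.863]] q [ 0.34 -0.23 -0.58  0.68 -0.02  0.03] F [ 7.1 -1.9  4.1] w 0.642
tool in desk [[-1.0, 0.001, 0.005], [0.001, 1.0, -0.001], [-0.005, -0.001, -1.0]]
```

Call:
{"api": "step_arm", "payload": {
  "commands": [
    {"x": 0,"y": -0.6,"z": 0.6,"wx": 0,"wy": 0.2,"wz": 0},
    {"x": 0,"y": 0,"z": 0.5,"wx": 0,"wy": 0,"wz": 0},
    {"x": 0,"y": 0,"z": 0,"wx": 0,"wy": 0,"wz": 0}
  ]
}}

```text
time: 9.6
ee_pos: [586.9, 203.7, 50.4]
eef_rot: [[-0.825, -0.301, 0.478], [-0.261, 0.954, 0.151], [-0.501, 0.0, -0.865]]
ft_force: [-6.5, -1.8, 17.3]
gripper_width: 0.645
```

```bash
python3 rel.py
```

```text
TCP in desk [0.59 1.37 4.76] F desk [ 2.8  0.3 18.3]
9.6 [586.9 203.7  50.4] [[-0.825, -0.301, 0.478], [-0.261, 0.954, 0.151], [-0.501, 0.0, -0.865]] q [ 0.34 -0.22 -0.58  0.69 -0.02  0.03] F [-6.5 -1.8 17.3] w 0.645
tool in desk [[-1.0, 0.001, 0.001], [0.001, 1.0, -0.0], [-0.001, -0.0, -1.0]]
```

Call:
{"api": "step_arm", "payload": {
  "commands": [
    {"x": 0,"y": 0,"z": 0,"wx": 0,"wy": 0,"wz": 0},
    {"x": 0,"y": 0,"z": 0,"wx": 0,"wy": 0,"wz": 0},
    {"x": 0,"y": 0,"z": 0,"wx": 0,"wy": 0,"wz": 0}
  ],
  "jaw": 0.8
}}

```text
time: 9.85
ee_pos: [584.8, 203.1, 46.5]
eef_rot: [[-0.828, -0.301, 0.473], [-0.262, 0.953, 0.15], [-0.496, 0.0, -0.868]]
ft_force: [-0.3, -0.1, 0.2]
gripper_width: 0.802
```

```bash
python3 rel.py; python3 - <<'E'
from look import *
look("g",{"side":(180,90,270,165,8),"top":(80,130,190,210,7)},[],[])
E
```

```text
TCP in desk [-3.25  1.47  2.47] F desk [-0.2 -0.1  0.3]
9.85 [584.8 203.1  46.5] [[-0.828, -0.301, 0.473], [-0.262, 0.953, 0.15], [-0.496, 0.0, -0.868]] q [ 0.34 -0.22 -0.58  0.69 -0.02  0.03] F [-0.3 -0.1  0.2] w 0.802
tool in desk [[-1.0, 0.0, -0.005], [0.0, 1.0, 0.0], [0.005, 0.0, -1.0]]
```

View pics/gside.png

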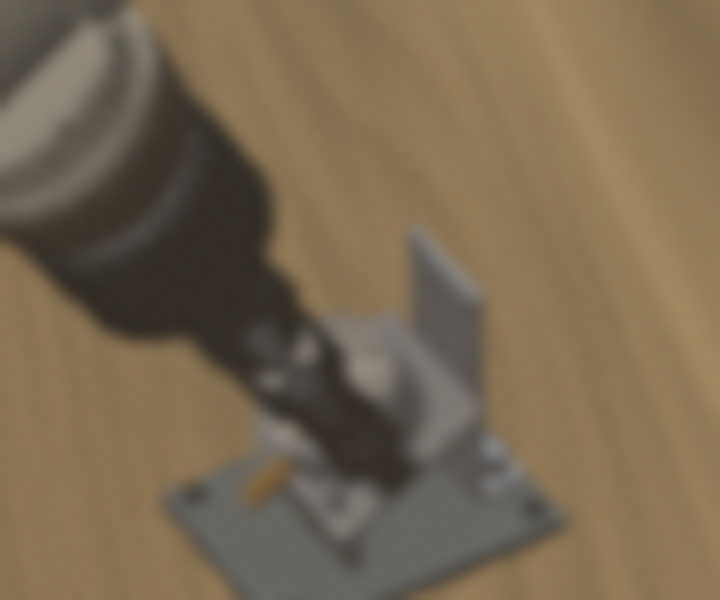

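View pics/gtop.png

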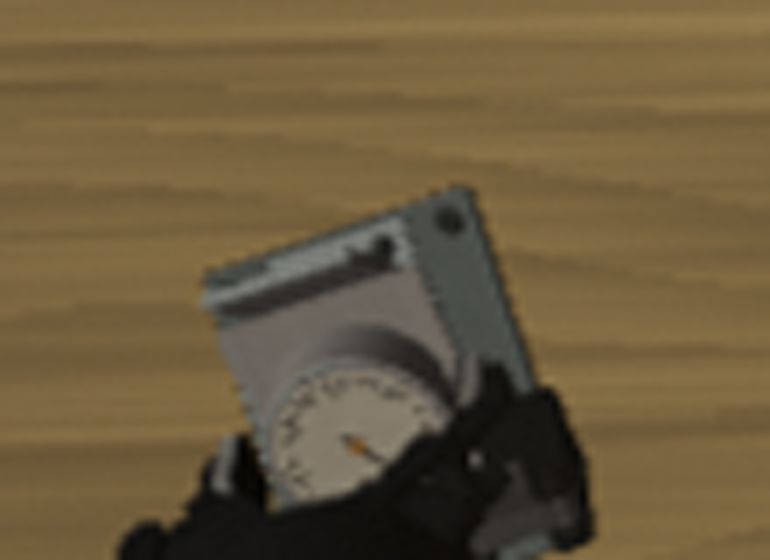

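Call:
{"api": "step_arm", "payload": {
  "commands": [
    {"x": 0,"y": 0,"z": -10,"wx": 0,"wy": 0,"wz": 0},
    {"x": 0,"y": 0,"z": -20,"wx": 0,"wy": 0,"wz": 0},
    {"x": 0,"y": 0,"z": -35,"wx": 0,"wy": 0,"wz": 0},
    {"x": 0,"y": 0,"z": -40,"wx": 0,"wy": 0,"wz": 0},
    {"x": 0,"y": 0,"z": -40,"wx": 0,"wy": 0,"wz": 0}
  ]
}}

```text
time: 10.37
ee_pos: [514.9, 180.9, 174.1]
eef_rot: [[-0.828, -0.301, 0.473], [-0.262, 0.953, 0.15], [-0.496, 0.0, -0.868]]
ft_force: [1.6, -0.1, 0.2]
gripper_width: 0.8
```

```bash
cat > nxt.py <<'E'
from pl import *; import f2, pl; pl.st()
a=np.degrees(f2.lp[2]); print(f2.lp,a)
plan(np.array([f2.lp[0]-0.,f2.lp[1],190.]),Rdown(a),v=37)
E
python3 nxt.py
```

```text
10.37 [514.9 180.9 174.1] [[-0.828, -0.301, 0.473], [-0.262, 0.953, 0.15], [-0.496, 0.0, -0.868]] q [ 0.35 -0.46 -0.51  1.   -0.02  0.04] F [ 1.6 -0.1  0.2] w 0.8
[ 6.18600245e+02 -2.30983025e+02 -2.28500015e-01] -13.092086477629962
[{"x": 0.7, "y": -22.3, "z": -1.4, "wx": 1.6, "wy": 0.9, "wz": 6.2}, {"x": -1.7, "y": -22.3, "z": -0.8, "wx": 1.6, "wy": 0.9, "wz": 6.2}, {"x": -4.0, "y": -22.0, "z": -0.2, "wx": 1.6, "wy": 0.9, "wz": 6.2}, {"x": -6.4, "y": -21.4, "z": 0.3, "wx": 1.7, "wy": 0.9, "wz": 6.2}, {"x": -8.7, "y": -20.6, "z": 0.8, "wx": 1.7, "wy": 0.9, "wz": 6.2}]
[{"x": -10.9, "y": -19.5, "z": 1.3, "wx": 1.7, "wy": 0.9, "wz": 6.2}, {"x": -12.9, "y": -18.2, "z": 1.6, "wx": 1.6, "wy": 0.9, "wz": 6.2}, {"x": -14.9, "y": -16.6, "z": 1.9, "wx": 1.7, "wy": 0.9, "wz": 6.2}, {"x": -16.6, "y": -14.9, "z": 2.1, "wx": 1.7, "wy": 0.9, "wz": 6.2}, {"x": -18.1, "y": -12.9, "z": 2.3, "wx": 1.7, "wy": 1.0, "wz": 6.2}]
[{"x": -19.5, "y": -10.8, "z": 2.3, "wx": 1.6, "wy": 0.9, "wz": 6.2}, {"x": -20.5, "y": -8.6, "z": 2.3, "wx": 1.7, "wy": 1.0, "wz": 6.1}, {"x": -21.4, "y": -6.3, "z": 2.1, "wx": 1.6, "wy": 0.9, "wz": 6.2}, {"x": -21.9, "y": -3.9, "z": 1.9, "wx": 1.7, "wy": 1.0, "wz": 6.1}, {"x": -22.3, "y": -1.5, "z": 1.6, "wx": 1.6, "wy": 0.9, "wz": 6.2}]
[{"x": -22.3, "y": 1.0, "z": 1.3, "wx": 1.7, "wy": 1.0, "wz": 6.1}, {"x": -22.1, "y": 3.4, "z": 0.8, "wx": 1.6, "wy": 0.9, "wz": 6.2}, {"x": -21.6, "y": 5.8, "z": 0.3, "wx": 1.7, "wy": 1.0, "wz": 6.1}, {"x": -20.8, "y": 8.1, "z": -0.2, "wx": 1.6, "wy": 0.9, "wz": 6.2}]
n 19 end [ 618.6 -231.   190. ] err [-0.05 -0.03 -0.02]
```

Call:
{"api": "step_arm", "payload": {
  "commands": [
    {"x": 0.7,"y": -22.3,"z": -1.4,"wx": 1.6,"wy": 0.9,"wz": 6.2},
    {"x": -1.7,"y": -22.3,"z": -0.8,"wx": 1.6,"wy": 0.9,"wz": 6.2},
    {"x": -4,"y": -22,"z": -0.2,"wx": 1.6,"wy": 0.9,"wz": 6.2},
    {"x": -6.4,"y": -21.4,"z": 0.3,"wx": 1.7,"wy": 0.9,"wz": 6.2},
    {"x": -8.7,"y": -20.6,"z": 0.8,"wx": 1.7,"wy": 0.9,"wz": 6.2}
  ]
}}

```text
time: 10.78
ee_pos: [543.5, 72.1, 178.3]
eef_rot: [[-0.88, 0.243, 0.409], [0.27, 0.963, 0.008], [-0.392, 0.118, -0.913]]
ft_force: [-0.0, 0.4, 0.2]
gripper_width: 0.804
```

Call:
{"api": "step_arm", "payload": {
  "commands": [
    {"x": -10.9,"y": -19.5,"z": 1.3,"wx": 1.7,"wy": 0.9,"wz": 6.2},
    {"x": -12.9,"y": -18.2,"z": 1.6,"wx": 1.6,"wy": 0.9,"wz": 6.2},
    {"x": -14.9,"y": -16.6,"z": 1.9,"wx": 1.7,"wy": 0.9,"wz": 6.2},
    {"x": -16.6,"y": -14.9,"z": 2.1,"wx": 1.7,"wy": 0.9,"wz": 6.2},
    {"x": -18.1,"y": -12.9,"z": 2.3,"wx": 1.7,"wy": 1,"wz": 6.2}
  ]
}}

```text
time: 11.2
ee_pos: [570.9, -36.2, 182.4]
eef_rot: [[-0.641, 0.717, 0.273], [0.729, 0.68, -0.074], [-0.239, 0.152, -0.959]]
ft_force: [0.7, 0.6, 0.1]
gripper_width: 0.801
```

```bash
python3 - <<'E'
from look import *
s2=np.array([*(st[:2]+1.35*np.array([-np.sin(st[2]),np.cos(st[2])])),st[2]])
O,R=desk(s2); f=lambda P:O+R@np.array(P)
look("i",{"side":(180,90,270,165,8),"top":(80,130,190,210,7)},W(s2,stand_model()),[(f(a),f(b)) for a,b in gauge_model()])
for c,(x0,y0,x1,y1,s) in {"side":(180,90,270,165,8),"top":(80,130,190,210,7)}.items():
    im=cv2.imread(f"pics/i{c}_raw.png"); cv2.imwrite(f"pics/i{c}_p.png",cv2.resize(im[y0:y1,x0:x1],None,fx=s,fy=s,interpolation=cv2.INTER_CUBIC))
E
```

```text
(no output)
```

View pics/iside.png

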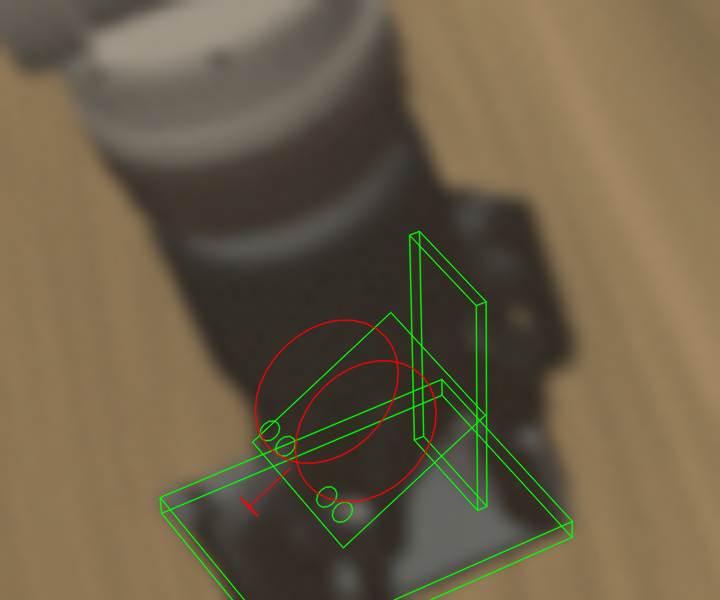

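View pics/itop.png

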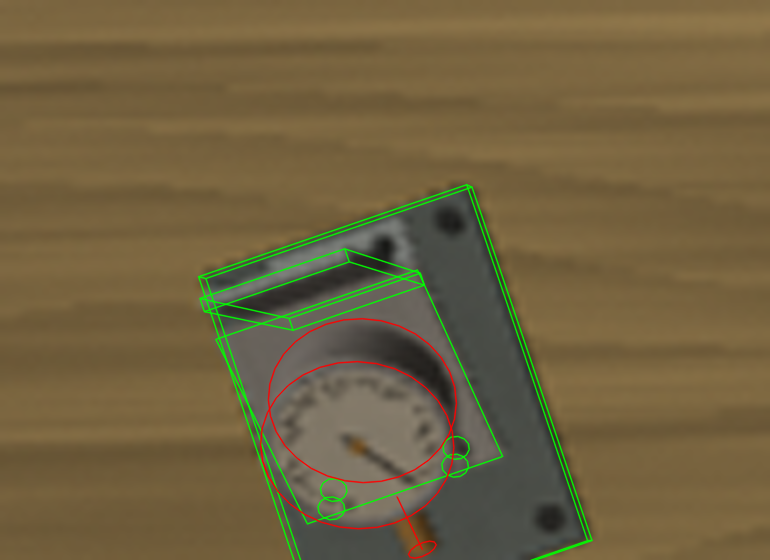

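View pics/iside_p.png

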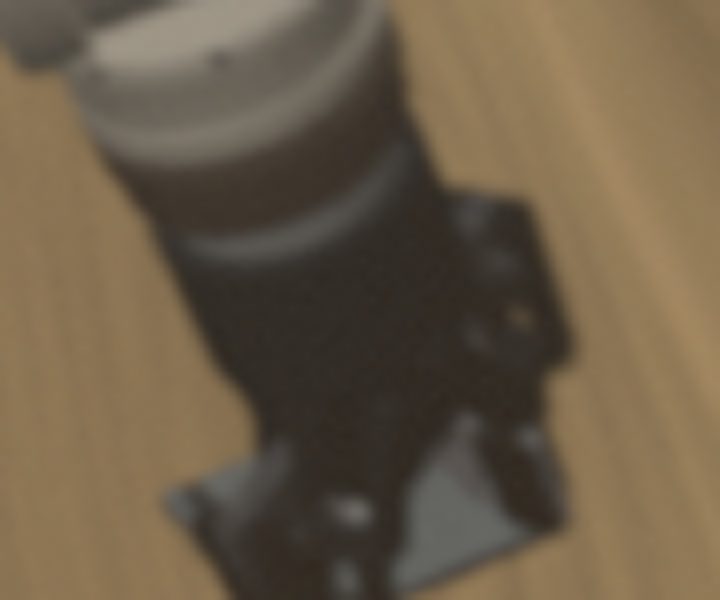

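View pics/itop_p.png

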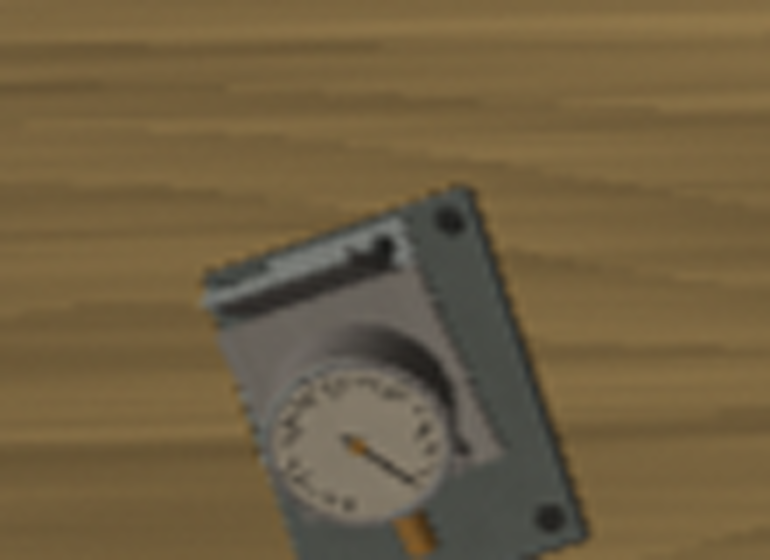

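Call:
{"api": "step_arm", "payload": {
  "commands": [
    {"x": -19.5,"y": -10.8,"z": 2.3,"wx": 1.6,"wy": 0.9,"wz": 6.2},
    {"x": -20.5,"y": -8.6,"z": 2.3,"wx": 1.7,"wy": 1,"wz": 6.1},
    {"x": -21.4,"y": -6.3,"z": 2.1,"wx": 1.6,"wy": 0.9,"wz": 6.2},
    {"x": -21.9,"y": -3.9,"z": 1.9,"wx": 1.7,"wy": 1,"wz": 6.1},
    {"x": -22.3,"y": -1.5,"z": 1.6,"wx": 1.6,"wy": 0.9,"wz": 6.2}
  ]
}}

```text
time: 11.72
ee_pos: [598.2, -144.0, 186.4]
eef_rot: [[-0.192, 0.975, 0.114], [0.977, 0.2, -0.066], [-0.088, 0.099, -0.991]]
ft_force: [0.5, -0.3, 0.6]
gripper_width: 0.794
```

Call:
{"api": "step_arm", "payload": {
  "commands": [
    {"x": -22.3,"y": 1,"z": 1.3,"wx": 1.7,"wy": 1,"wz": 6.1},
    {"x": -22.1,"y": 3.4,"z": 0.8,"wx": 1.6,"wy": 0.9,"wz": 6.2},
    {"x": -21.6,"y": 5.8,"z": 0.3,"wx": 1.7,"wy": 1,"wz": 6.1},
    {"x": -20.8,"y": 8.1,"z": -0.2,"wx": 1.6,"wy": 0.9,"wz": 6.2},
    {"x": 0,"y": 0,"z": 0,"wx": 0,"wy": 0,"wz": 0}
  ]
}}

```text
time: 12.13
ee_pos: [620.7, -233.3, 187.1]
eef_rot: [[0.234, 0.972, -0.002], [0.972, -0.234, 0.001], [0.001, -0.002, -1.0]]
ft_force: [1.4, -0.0, 0.4]
gripper_width: 0.799
```

```bash
python3 - <<'E'
from look import *
pl.st()
look("j",{"side":(170,80,290,170,6),"top":(290,110,420,210,6)},W(tr,tray_model()),W(lp,lz(loupe_model(),55)))
for c in("side","top"): print(c,[(r["uv"],round(r["p"],2)) for r in ctrl.spot_point("gauge_nipple",c)[:1]])
E
```

```text
12.13 [ 620.7 -233.3  187.1] [[0.234, 0.972, -0.002], [0.972, -0.234, 0.001], [0.001, -0.002, -1.0]] q [-0.36  0.36  0.41  1.63  0.    1.45] F [ 1.4 -0.   0.4] w 0.799
side [([209.0, 152.8], 0.59)]
top [([139.9, 208.3], 0.74)]
```

View pics/jside.png

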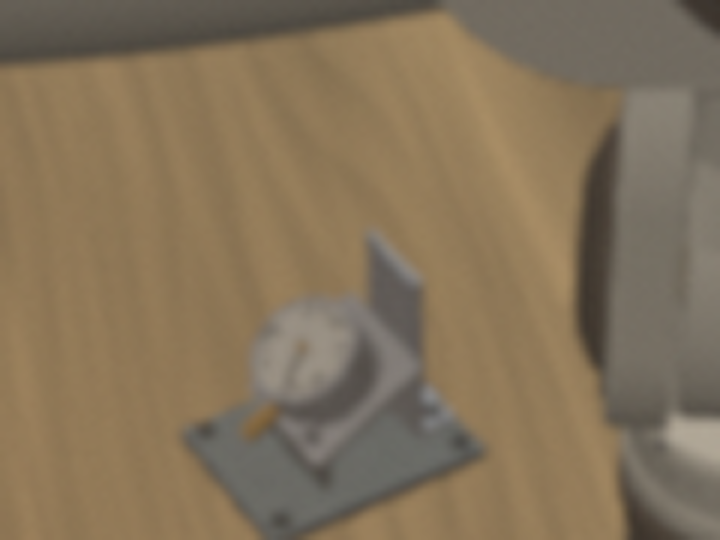

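View pics/jtop.png

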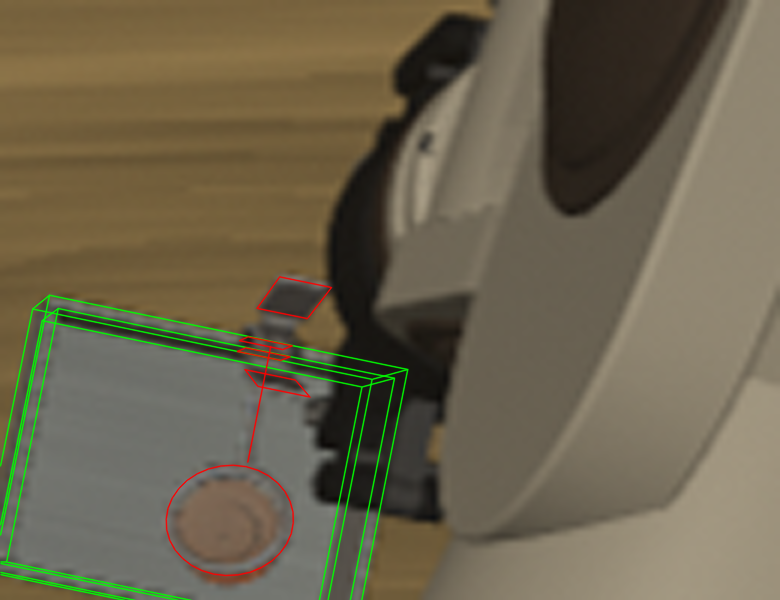

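```bash
python3 - <<'E'
from look import *
im=cv2.imread("pics/side0.png"); m=cv2.resize(im[225:315,220:320],None,fx=7,fy=7,interpolation=cv2.INTER_CUBIC)
o=np.array((220,225))-sh["side"]
draw(m,"side",W(tr,tray_model()),7,o); draw(m,"side",W(lp,lz(loupe_model(),55)),7,o,(0,0,255)); cv2.imwrite("pics/k.png",m)
im=cv2.imread("pics/top0.png"); m=cv2.resize(im[140:230,280:380],None,fx=7,fy=7,interpolation=cv2.INTER_CUBIC)
o=np.array((280,140))-sh["top"]
draw(m,"top",W(tr,tray_model()),7,o); draw(m,"top",W(lp,lz(loupe_model(),55)),7,o,(0,0,255)); cv2.imwrite("pics/k2.png",m)
E
```

```text
(no output)
```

View pics/k.png

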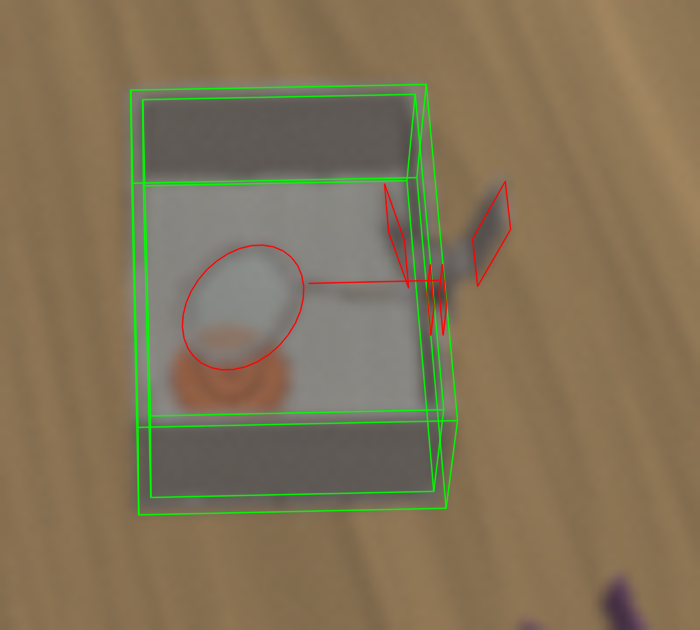

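View pics/k2.png

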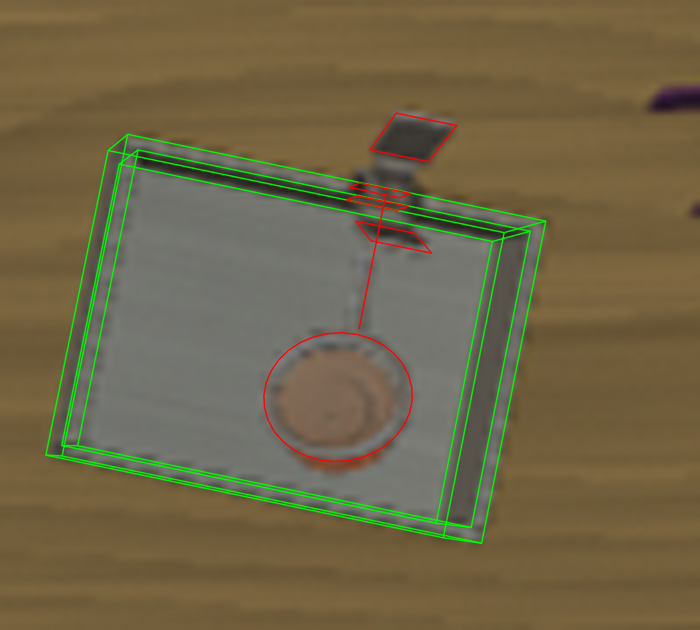

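Call:
{"api": "step_arm", "payload": {
  "commands": [
    {"x": 0,"y": 0,"z": 0,"wx": 0,"wy": 0,"wz": 0},
    {"x": 0,"y": 0,"z": 0,"wx": 0,"wy": 0,"wz": 0}
  ],
  "jaw": 0.62
}}

```text
time: 12.5
ee_pos: [620.2, -229.2, 190.0]
eef_rot: [[0.224, 0.974, 0.003], [0.974, -0.224, -0.001], [0.0, 0.003, -1.0]]
ft_force: [-1.1, 0.4, -0.3]
gripper_width: 0.619
```

```bash
python3 - <<'E'
from pl import *; import f2
st(); plan(np.array([f2.lp[0],f2.lp[1]+.7,68]),Rdown(np.degrees(f2.lp[2])),v=30)
E
```

```text
12.5 [ 620.2 -229.2  190. ] [[0.224, 0.974, 0.003], [0.974, -0.224, -0.001], [0.0, 0.003, -1.0]] q [-0.35  0.35  0.4   1.62  0.    1.44] F [-1.1  0.4 -0.3] w 0.619
[{"x": -0.3, "y": -0.3, "z": 24.4, "wx": 0.0, "wy": -0.0, "wz": 0.0}, {"x": -0.3, "y": -0.3, "z": 24.4, "wx": 0.0, "wy": -0.0, "wz": 0.0}, {"x": -0.3, "y": -0.4, "z": 24.4, "wx": 0.1, "wy": -0.0, "wz": 0.0}, {"x": -0.2, "y": -0.3, "z": 24.4, "wx": 0.0, "wy": -0.0, "wz": 0.1}, {"x": -0.3, "y": -0.3, "z": 24.4, "wx": 0.1, "wy": -0.0, "wz": 0.0}]
n 5 end [ 618.6 -230.3   68. ] err [0.   0.01 0.05]
```

Call:
{"api": "step_arm", "payload": {
  "commands": [
    {"x": -0.3,"y": -0.3,"z": 24,"wx": 0,"wy": 0,"wz": 0},
    {"x": -0.3,"y": -0.3,"z": 26,"wx": 0,"wy": 0,"wz": 0},
    {"x": -0.3,"y": -0.4,"z": 25,"wx": 0.1,"wy": 0,"wz": 0},
    {"x": -0.2,"y": -0.3,"z": 6,"wx": 0,"wy": 0,"wz": 0.1},
    {"x": 0,"y": 0,"z": 0,"wx": 0,"wy": 0,"wz": 0}
  ]
}}

```text
time: 12.92
ee_pos: [617.8, -230.2, 106.5]
eef_rot: [[0.227, 0.974, -0.003], [0.974, -0.227, 0.001], [0.001, -0.003, -1.0]]
ft_force: [0.0, 0.7, -0.8]
gripper_width: 0.618
```

Call:
{"api": "step_arm", "payload": {
  "commands": [
    {"x": 0,"y": 0,"z": 0,"wx": 0,"wy": 0,"wz": 0}
  ]
}}

```text
time: 13.0
ee_pos: [619.1, -230.8, 109.4]
eef_rot: [[0.228, 0.974, 0.001], [0.974, -0.228, -0.0], [0.0, 0.001, -1.0]]
ft_force: [0.3, -0.1, -0.2]
gripper_width: 0.617
```

```bash
python3 - <<'E'
from look import *
pl.st()
look("l",{"side":(220,200,330,290,7),"top":(290,110,420,210,6)},[],[])
E
```

```text
13.0 [ 619.1 -230.8  109.4] [[0.228, 0.974, 0.001], [0.974, -0.228, -0.0], [0.0, 0.001, -1.0]] q [-0.36  0.34  0.24  1.47  0.    1.44] F [ 0.3 -0.1 -0.2] w 0.617
```

View pics/lside.png

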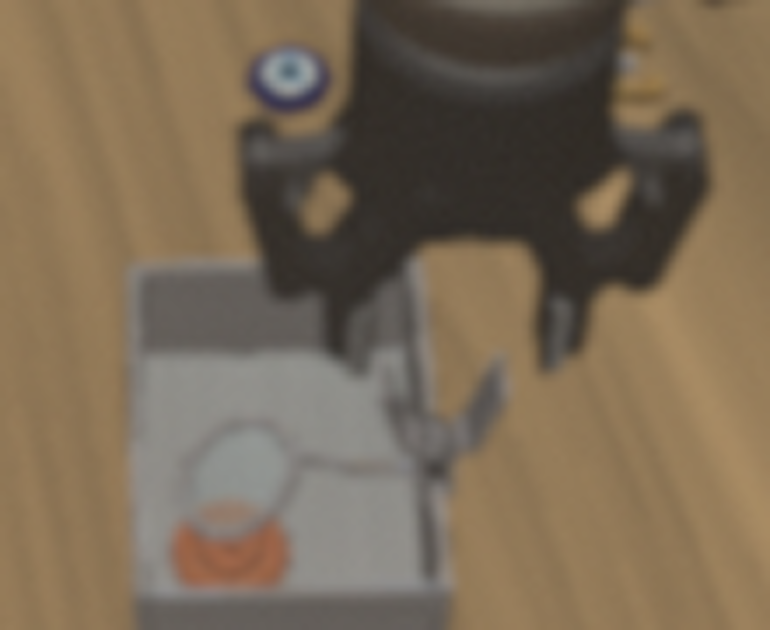

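View pics/ltop.png

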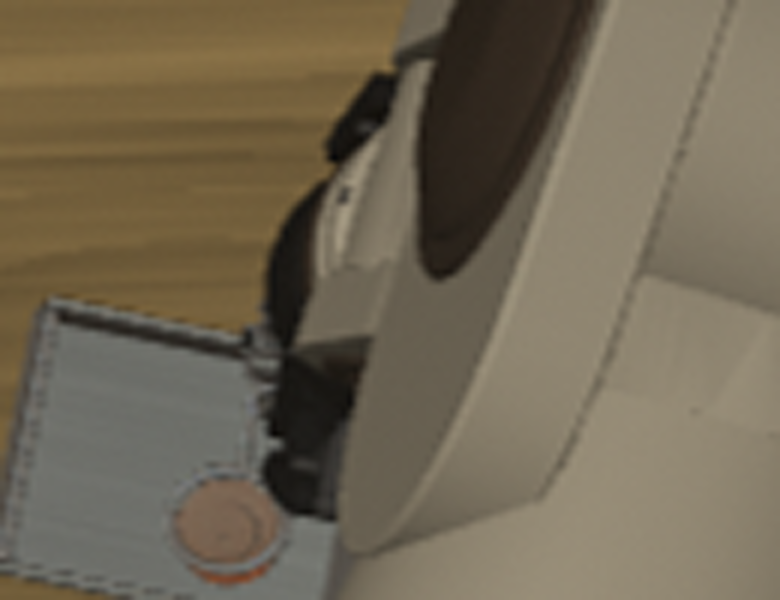

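```bash
python3 - <<'E'
from look import *
o=ctrl.get_obs(); T=o["eef_rot"]; p=o["ee_pos"]
segs=[]
for s in(-1,1):
    for z in(-5,-40):
        q=[p+T@np.array([x,s*y,z]) for x,y in((-11,26),(11,26),(11,33),(-11,33))]
        segs+=[(q[i],q[(i+1)%4]) for i in range(4)]
m=cv2.imread("pics/lside.png")
draw(m,"side",segs,7,np.array((220,200))-sh["side"],(0,0,255)); draw(m,"side",W(lp,lz(loupe_model(),55)),7,np.array((220,200))-sh["side"]); cv2.imwrite("pics/l2.png",m)
E
```

```text
(no output)
```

View pics/l2.png

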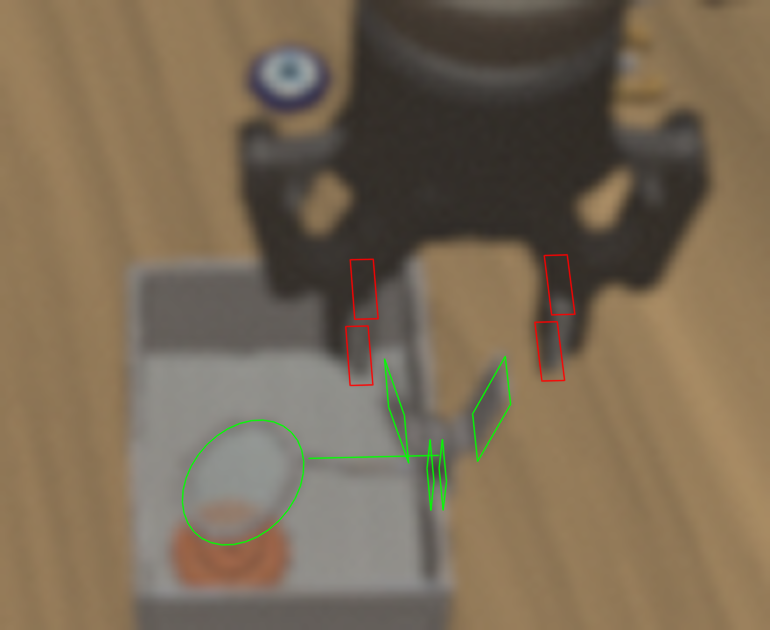

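Call:
{"api": "step_arm", "payload": {
  "commands": [
    {"x": 0,"y": -0.5,"z": 14,"wx": 0,"wy": 0,"wz": 0},
    {"x": 0,"y": 0,"z": 14,"wx": 0,"wy": 0,"wz": 0},
    {"x": 0,"y": 0,"z": 10,"wx": 0,"wy": 0,"wz": 0},
    {"x": 0,"y": 0,"z": 3.5,"wx": 0,"wy": 0,"wz": 0},
    {"x": 0,"y": 0,"z": 0,"wx": 0,"wy": 0,"wz": 0}
  ]
}}

```text
time: 13.52
ee_pos: [618.3, -230.9, 66.3]
eef_rot: [[0.228, 0.974, -0.001], [0.974, -0.228, 0.001], [0.0, -0.001, -1.0]]
ft_force: [-0.6, 0.8, 0.1]
gripper_width: 0.616
```

Call:
{"api": "step_arm", "payload": {
  "commands": [
    {"x": 0,"y": 0,"z": 0,"wx": 0,"wy": 0,"wz": 0},
    {"x": 0,"y": 0,"z": 0,"wx": 0,"wy": 0,"wz": 0},
    {"x": 0,"y": 0,"z": 0,"wx": 0,"wy": 0,"wz": 0}
  ],
  "jaw": 0.38,
  "grip_force": 20
}}

```text
time: 13.77
ee_pos: [619.4, -231.3, 68.6]
eef_rot: [[0.228, 0.974, 0.003], [0.974, -0.228, -0.001], [-0.0, 0.003, -1.0]]
ft_force: [-0.1, 0.1, 5.0]
gripper_width: 0.381
```

```bash
python3 - <<'E'
from look import *
pl.st()
look("m",{"side":(220,200,330,290,7)},[],[])
E
```

```text
13.77 [ 619.4 -231.3   68.6] [[0.228, 0.974, 0.003], [0.974, -0.228, -0.001], [-0.0, 0.003, -1.0]] q [-0.36  0.35  0.17  1.39  0.    1.44] F [-0.1  0.1  5. ] w 0.381
```

View pics/mside.png

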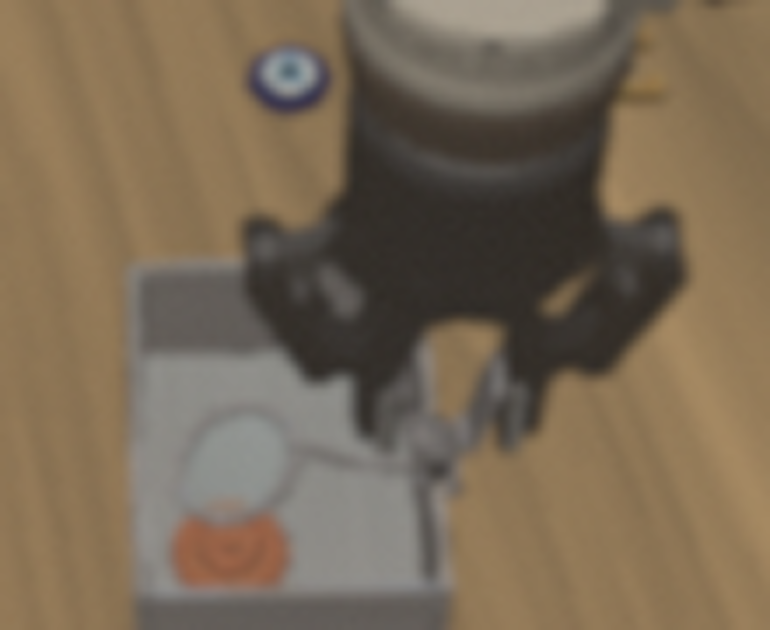

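Call:
{"api": "step_arm", "payload": {
  "commands": [
    {"x": 0,"y": 0,"z": 0,"wx": 0,"wy": 0,"wz": 0},
    {"x": 0,"y": 0,"z": 0,"wx": 0,"wy": 0,"wz": 0},
    {"x": 0,"y": 0,"z": 0,"wx": 0,"wy": 0,"wz": 0},
    {"x": 0,"y": 0,"z": 0,"wx": 0,"wy": 0,"wz": 0},
    {"x": 0,"y": 0,"z": 0,"wx": 0,"wy": 0,"wz": 0}
  ],
  "jaw": 0,
  "grip_force": 25
}}

```text
time: 14.23
ee_pos: [619.8, -231.5, 69.1]
eef_rot: [[0.228, 0.974, 0.004], [0.974, -0.228, -0.001], [-0.0, 0.004, -1.0]]
ft_force: [0.7, 0.1, 8.6]
gripper_width: 0.217
```

```bash
python3 - <<'E'
from look import *
pl.st()
look("n",{"side":(220,200,330,290,7)},[],[])
E
```

```text
14.23 [ 619.8 -231.5   69.1] [[0.228, 0.974, 0.004], [0.974, -0.228, -0.001], [-0.0, 0.004, -1.0]] q [-0.36  0.35  0.17  1.39  0.    1.44] F [0.7 0.1 8.6] w 0.217
```

View pics/nside.png

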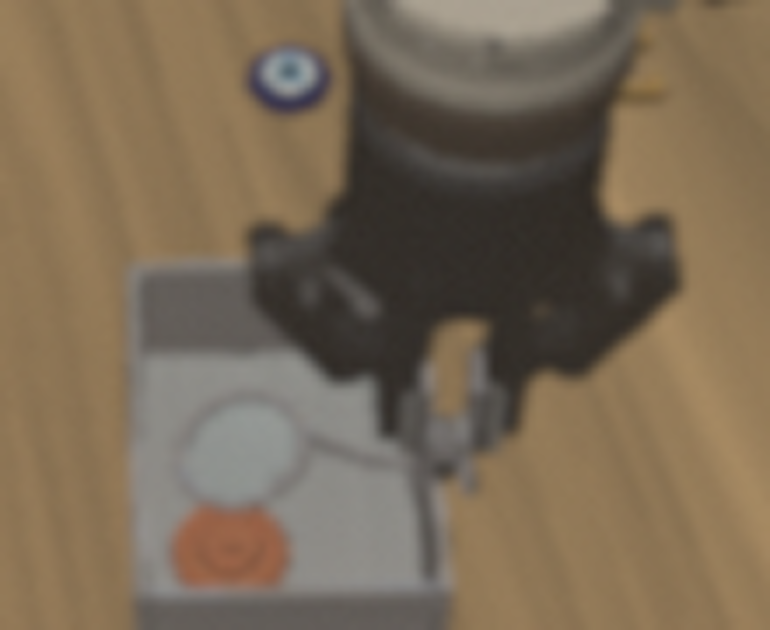

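Call:
{"api": "step_arm", "payload": {
  "commands": [
    {"x": 0,"y": 0,"z": 0,"wx": 0,"wy": 0,"wz": 0},
    {"x": 0,"y": 0,"z": 0,"wx": 0,"wy": 0,"wz": 0}
  ],
  "grip_force": 35
}}

```text
time: 14.45
ee_pos: [619.8, -231.5, 69.1]
eef_rot: [[0.228, 0.974, 0.004], [0.974, -0.228, -0.001], [-0.0, 0.004, -1.0]]
ft_force: [0.1, 0.2, 7.8]
gripper_width: 0.218
```

Call:
{"api": "step_arm", "payload": {
  "commands": [
    {"x": 0,"y": 0,"z": -5,"wx": 0,"wy": 0,"wz": 0},
    {"x": 0,"y": 0,"z": -10,"wx": 0,"wy": 0,"wz": 0},
    {"x": 0,"y": 0,"z": -15,"wx": 0,"wy": 0,"wz": 0},
    {"x": 0,"y": 0,"z": -20,"wx": 0,"wy": 0,"wz": 0},
    {"x": 0,"y": 0,"z": -20,"wx": 0,"wy": 0,"wz": 0}
  ]
}}

```text
time: 14.87
ee_pos: [618.2, -230.9, 137.7]
eef_rot: [[0.228, 0.974, -0.001], [0.974, -0.228, 0.001], [0.0, -0.001, -1.0]]
ft_force: [1.0, -0.3, -0.3]
gripper_width: 0.218
```

Call:
{"api": "step_arm", "payload": {
  "commands": [
    {"x": 0,"y": 0,"z": -30,"wx": 0,"wy": 0,"wz": 0},
    {"x": 0,"y": 0,"z": -20,"wx": 0,"wy": 0,"wz": 0},
    {"x": 0,"y": 0,"z": 0,"wx": 0,"wy": 0,"wz": 0}
  ]
}}

```text
time: 15.12
ee_pos: [619.7, -231.5, 192.7]
eef_rot: [[0.228, 0.974, 0.007], [0.974, -0.228, -0.002], [-0.001, 0.007, -1.0]]
ft_force: [1.4, 0.3, 0.2]
gripper_width: 0.217
```

```bash
python3 - <<'E'
from look import *
pl.st()
look("p",{"side":(200,150,330,260,6),"top":(290,110,420,210,6)},[],[])
E
```

```text
15.12 [ 619.7 -231.5  192.7] [[0.228, 0.974, 0.007], [0.974, -0.228, -0.002], [-0.001, 0.007, -1.0]] q [-0.36  0.35  0.41  1.62  0.    1.44] F [1.4 0.3 0.2] w 0.217
```

View pics/pside.png

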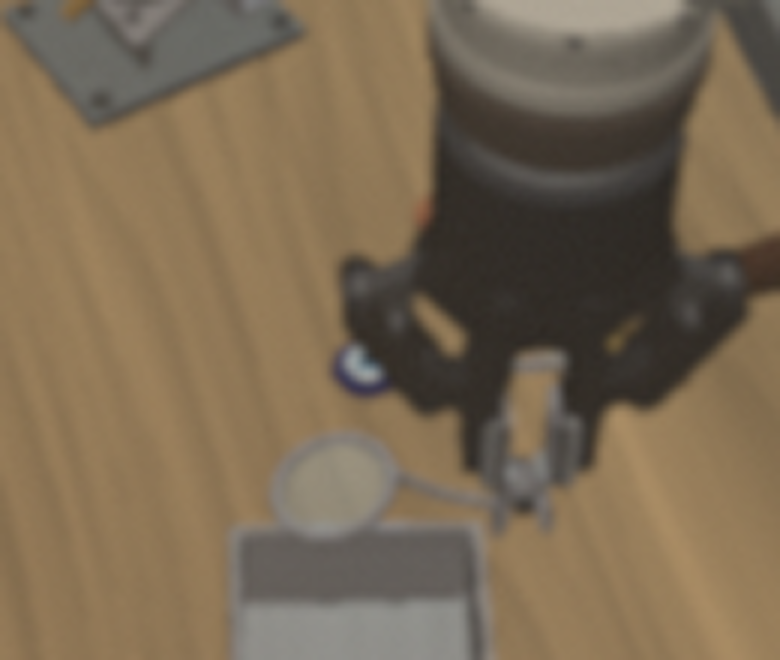

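View pics/ptop.png

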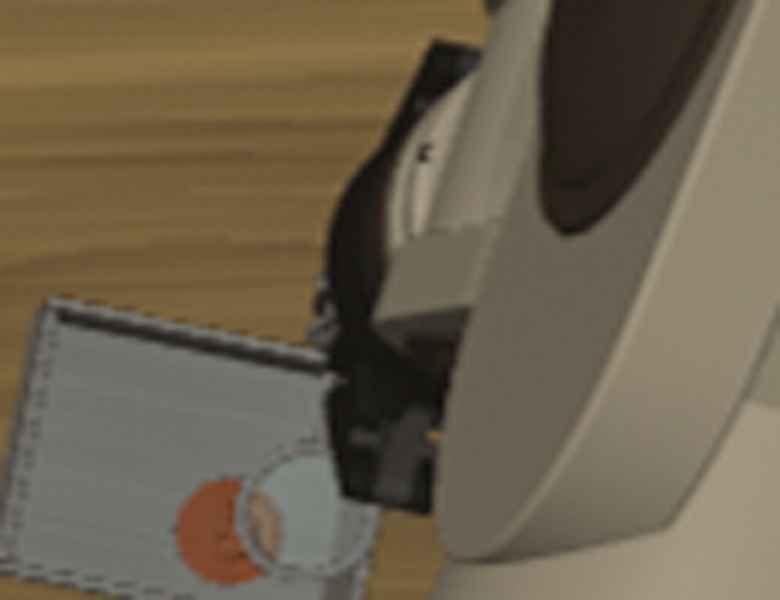

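```bash
python3 - <<'E'
from look import *
o=ctrl.get_obs();T=o["eef_rot"];p=o["ee_pos"]
ut=uv((308,513),6,(290,110)); us=uv((337,484),6,(200,150))
print(ut,us)
for c in("side","top"): print(c,[(np.round(r["uv"],1),round(r["p"],2)) for r in ctrl.spot_point("loupe_lens",c)[:2]])
def r(X): return np.r_[proj("top",X)[0]+sh["top"]-ut, proj("side",X)[0]+sh["side"]-us]
s=least_squares(r,[560,-210,180]); print(s.x,s.fun.round(2)); print("in tool",T.T@(s.x-p))
E
```

```text
[340.91666667 195.08333333] [255.75 230.25]
side [(array([258. , 232.3]), 0.81), (array([289.9, 346. ]), 0.69)]
top [(array([344.6, 195.4]), 0.89), (array([131.3, 196. ]), 0.16)]
[ 557.89925334 -215.59748387  186.73548439] [ 0.02 -0.11 -0.12  0.01]
in tool [  1.26841918 -62.96632337   0.90741117]
```

```bash
cat > edge.py <<'E'
from pl import *; import f2, pl
S=f2.st; c,s=np.cos(S[2]),np.sin(S[2])
def E(dx,dy,z): return np.array([S[0]+c*(14+dx)-s*dy,S[1]+s*(14+dx)+c*dy,z])
R=Rdown(np.degrees(S[2]))
def rel():
    pl.st(); o=ctrl.get_obs(); d=o["ee_pos"]-E(0,0,105); print("TCP rel edge (stand axes)",c*d[0]+s*d[1],-s*d[0]+c*d[1],d[2]); f=o["ft_force"]; print("F stand",c*f[0]+s*f[1],-s*f[0]+c*f[1],f[2])
E
python3 - <<'E'
from edge import *
rel(); plan(E(.5,0,165),R,v=36)
E
```

```text
15.32 [ 618.2 -230.9  185.5] [[0.228, 0.974, -0.001], [0.974, -0.228, 0.001], [0.0, -0.002, -1.0]] q [-0.36  0.35  0.4   1.62  0.    1.44] F [-0.4  0.9 -1.9] w 0.217
TCP rel edge (stand axes) -138.18978999909302 -422.37487414520587 80.46868547000187
F stand -0.12113687356995284 0.9575568674312115 -1.933962361951444
[{"x": 33.4, "y": -7.4, "z": 1.6, "wx": -0.0, "wy": -0.0, "wz": -2.4}, {"x": 33.7, "y": -6.0, "z": 1.6, "wx": -0.0, "wy": -0.0, "wz": -2.4}, {"x": 33.9, "y": -4.6, "z": 1.6, "wx": -0.0, "wy": -0.0, "wz": -2.4}, {"x": 34.0, "y": -3.2, "z": 1.6, "wx": -0.0, "wy": -0.0, "wz": -2.4}, {"x": 34.1, "y": -1.8, "z": 1.6, "wx": -0.0, "wy": -0.0, "wz": -2.4}]
[{"x": 34.2, "y": -0.3, "z": 1.6, "wx": -0.0, "wy": -0.0, "wz": -2.3}, {"x": 34.2, "y": 1.0, "z": 1.6, "wx": -0.0, "wy": -0.0, "wz": -2.4}, {"x": 34.1, "y": 2.4, "z": 1.6, "wx": -0.0, "wy": -0.0, "wz": -2.3}, {"x": 34.0, "y": 3.8, "z": 1.6, "wx": -0.0, "wy": -0.0, "wz": -2.4}, {"x": 33.8, "y": 5.3, "z": 1.6, "wx": -0.0, "wy": -0.0, "wz": -2.3}]
[{"x": 33.5, "y": 6.6, "z": 1.6, "wx": -0.0, "wy": -0.0, "wz": -2.4}, {"x": 33.3, "y": 8.0, "z": 1.6, "wx": -0.0, "wy": -0.0, "wz": -2.3}, {"x": 32.9, "y": 9.3, "z": 1.6, "wx": -0.1, "wy": -0.1, "wz": -2.4}]
n 13 end [622.9 213.6 165. ] err [-0.01 -0.01 -0.04]
```

Call:
{"api": "step_arm", "payload": {
  "commands": [
    {"x": 20,"y": -4.4,"z": 1,"wx": 0,"wy": 0,"wz": -1.4},
    {"x": 33.7,"y": -6,"z": 1.6,"wx": 0,"wy": 0,"wz": -2.4},
    {"x": 33.9,"y": -4.6,"z": 1.6,"wx": 0,"wy": 0,"wz": -2.4},
    {"x": 34,"y": -3.2,"z": 1.6,"wx": 0,"wy": 0,"wz": -2.4},
    {"x": 34.1,"y": -1.8,"z": 1.6,"wx": 0,"wy": 0,"wz": -2.4}
  ]
}}

```text
time: 15.73
ee_pos: [621.8, -72.4, 177.5]
eef_rot: [[0.037, 0.999, -0.002], [0.999, -0.037, 0.001], [0.0, -0.002, -1.0]]
ft_force: [0.7, -0.4, -0.2]
gripper_width: 0.216
```

Call:
{"api": "step_arm", "payload": {
  "commands": [
    {"x": 34.2,"y": -0.3,"z": 1.6,"wx": 0,"wy": 0,"wz": -2.4},
    {"x": 34.2,"y": 1,"z": 1.6,"wx": 0,"wy": 0,"wz": -2.4},
    {"x": 34.1,"y": 2.4,"z": 1.6,"wx": 0,"wy": 0,"wz": -2.4},
    {"x": 34,"y": 3.8,"z": 1.6,"wx": 0,"wy": 0,"wz": -2.4},
    {"x": 33.8,"y": 5.3,"z": 1.6,"wx": 0,"wy": 0,"wz": -2.4}
  ]
}}

```text
time: 16.15
ee_pos: [626.2, 98.6, 169.6]
eef_rot: [[-0.172, 0.985, -0.002], [0.985, 0.172, -0.0], [0.0, -0.002, -1.0]]
ft_force: [0.7, -0.1, -0.2]
gripper_width: 0.22
```

```bash
python3 - <<'E'
from edge import *
rel(); plan(E(.5,0,165),R,v=30)
E
```

```text
16.15 [626.2  98.6 169.6] [[-0.172, 0.985, -0.002], [0.985, 0.172, -0.0], [0.0, -0.002, -1.0]] q [0.16 0.28 0.28 1.57 0.   1.55] F [ 0.7 -0.1 -0.2] w 0.22
TCP rel edge (stand axes) -31.060284287340156 -110.61340550758757 64.64046923541667
F stand 0.61238972899575 -0.3014327283671143 -0.16942003560182595
[{"x": 28.5, "y": 4.1, "z": 1.2, "wx": -0.0, "wy": -0.0, "wz": -1.9}, {"x": 28.3, "y": 5.1, "z": 1.1, "wx": -0.0, "wy": -0.0, "wz": -1.9}, {"x": 28.1, "y": 6.0, "z": 1.2, "wx": -0.1, "wy": -0.0, "wz": -1.9}, {"x": 27.9, "y": 7.0, "z": 1.1, "wx": -0.0, "wy": -0.0, "wz": -1.9}]
n 4 end [622.9 213.6 165. ] err [ 0.02 -0.02 -0.05]
```

Call:
{"api": "step_arm", "payload": {
  "commands": [
    {"x": 28.5,"y": 4.1,"z": 1.2,"wx": 0,"wy": 0,"wz": -1.9},
    {"x": 28.3,"y": 5.1,"z": 1.1,"wx": 0,"wy": 0,"wz": -1.9},
    {"x": 28.1,"y": 6,"z": 1.2,"wx": 0,"wy": 0,"wz": -1.9},
    {"x": 20,"y": 5,"z": 1,"wx": 0,"wy": 0,"wz": -1.3},
    {"x": 0,"y": 0,"z": 0,"wx": 0,"wy": 0,"wz": 0}
  ]
}}

```text
time: 16.57
ee_pos: [623.0, 207.5, 164.5]
eef_rot: [[-0.294, 0.956, -0.003], [0.956, 0.294, 0.0], [0.001, -0.003, -1.0]]
ft_force: [0.1, 0.0, -1.4]
gripper_width: 0.218
```

Call:
{"api": "step_arm", "payload": {
  "commands": [
    {"x": 0,"y": 0,"z": 0,"wx": 0,"wy": 0,"wz": 0},
    {"x": 0,"y": 0,"z": 0,"wx": 0,"wy": 0,"wz": 0},
    {"x": 0,"y": 0,"z": 0,"wx": 0,"wy": 0,"wz": 0}
  ]
}}

```text
time: 16.82
ee_pos: [624.2, 202.9, 166.3]
eef_rot: [[-0.288, 0.958, -0.001], [0.958, 0.288, -0.0], [0.0, -0.001, -1.0]]
ft_force: [0.5, -0.1, -1.8]
gripper_width: 0.217
```

```bash
python3 - <<'E'
from edge import *
rel(); plan(E(.5,0,145),R,v=10)
E
```

```text
16.82 [624.2 202.9 166.3] [[-0.288, 0.958, -0.001], [0.958, 0.288, -0.0], [0.0, -0.001, -1.0]] q [0.31 0.33 0.34 1.58 0.   1.59] F [ 0.5 -0.1 -1.8] w 0.217
TCP rel edge (stand axes) -1.5699338259782176 -10.612700814263924 61.300015003800695
F stand 0.43055235420028426 -0.279609383992909 -1.8337840857032908
[{"x": 3.5, "y": 0.6, "z": 7.1, "wx": -0.0, "wy": -0.0, "wz": -0.3}, {"x": 3.6, "y": 0.7, "z": 7.1, "wx": -0.0, "wy": -0.0, "wz": -0.3}, {"x": 3.5, "y": 0.7, "z": 7.1, "wx": -0.0, "wy": -0.0, "wz": -0.2}]
n 3 end [623.  213.6 145. ] err [-0.02  0.02  0.  ]
```

Call:
{"api": "step_arm", "payload": {
  "commands": [
    {"x": 3.5,"y": 0.6,"z": 6,"wx": 0,"wy": 0,"wz": -0.3},
    {"x": 3.6,"y": 0.7,"z": 6,"wx": 0,"wy": 0,"wz": -0.3},
    {"x": 3.5,"y": 0.7,"z": 6,"wx": 0,"wy": 0,"wz": -0.2},
    {"x": 0,"y": 0,"z": 0,"wx": 0,"wy": 0,"wz": 0},
    {"x": 0,"y": 0,"z": 0,"wx": 0,"wy": 0,"wz": 0}
  ]
}}

```text
time: 17.23
ee_pos: [622.6, 214.7, 147.9]
eef_rot: [[-0.303, 0.953, -0.001], [0.953, 0.303, -0.0], [0.0, -0.001, -1.0]]
ft_force: [-0.1, 0.1, -0.5]
gripper_width: 0.218
```

```bash
python3 - <<'E'
from edge import *; from look import *
rel()
s2=np.array([*(S[:2]+1.35*np.array([-np.sin(S[2]),np.cos(S[2])])),S[2]])
look("q",{"side":(170,60,280,150,7),"top":(60,110,190,210,6)},W(s2,stand_model()),[])
for c_,(x0,y0,x1,y1,k) in {"side":(170,60,280,150,7),"top":(60,110,190,210,6)}.items():
    im=cv2.imread(f"pics/q{c_}_raw.png"); cv2.imwrite(f"pics/q{c_}_p.png",cv2.resize(im[y0:y1,x0:x1],None,fx=k,fy=k,interpolation=cv2.INTER_CUBIC))
E
```

```text
17.23 [622.6 214.7 147.9] [[-0.303, 0.953, -0.001], [0.953, 0.303, -0.0], [0.0, -0.001, -1.0]] q [0.33 0.34 0.31 1.54 0.   1.6 ] F [-0.1  0.1 -0.5] w 0.218
TCP rel edge (stand axes) 0.531481293237041 1.1003328241170018 42.88986768956099
F stand -0.04987760039051639 0.09361198361624977 -0.4729915423642868Traceback (most recent call last):
  File "<stdin>", line 3, in <module>
ValueError: setting an array element with a sequence. The requested array has an inhomogeneous shape after 1 dimensions. The detected shape was (3,) + inhomogeneous part.
```

```bash
cat > q.py <<'E'
import sys
from look import *
import edge
edge.rel()
tag=sys.argv[1]
S=edge.S; s2=np.array([*(S[:2]+1.35*np.array([-np.sin(S[2]),np.cos(S[2])])),S[2]])
cr={"side":(180,70,270,145,8),"top":(70,120,180,205,7)}
look(tag,cr,W(s2,stand_model()),[])
for c_,(x0,y0,x1,y1,k) in cr.items():
    im=cv2.imread(f"pics/{tag}{c_}_raw.png"); cv2.imwrite(f"pics/{tag}{c_}_p.png",cv2.resize(im[y0:y1,x0:x1],None,fx=k,fy=k,interpolation=cv2.INTER_CUBIC))
E
python3 q.py q
```

```text
17.23 [622.6 214.7 147.9] [[-0.303, 0.953, -0.001], [0.953, 0.303, -0.0], [0.0, -0.001, -1.0]] q [0.33 0.34 0.31 1.54 0.   1.6 ] F [-0.1  0.1 -0.5] w 0.218
TCP rel edge (stand axes) 0.531481293237041 1.1003328241170018 42.88986768956099
F stand -0.04987760039051639 0.09361198361624977 -0.4729915423642868
```

View pics/qside_p.png

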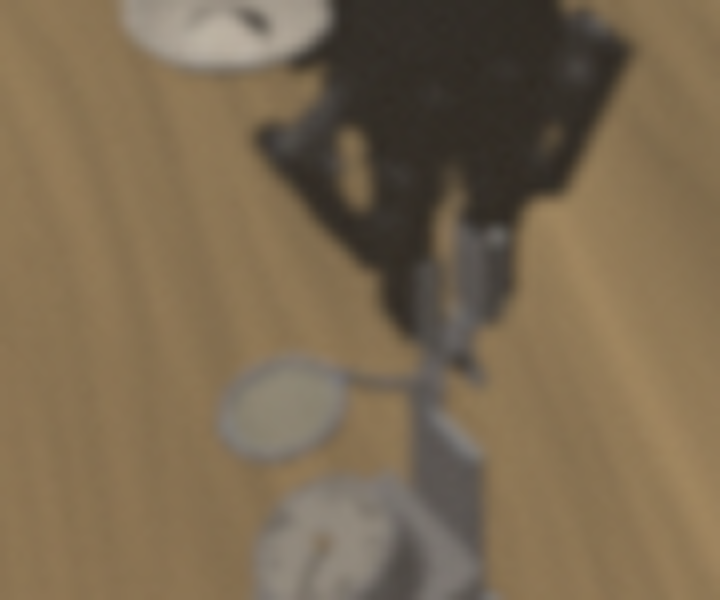

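View pics/qtop_p.png

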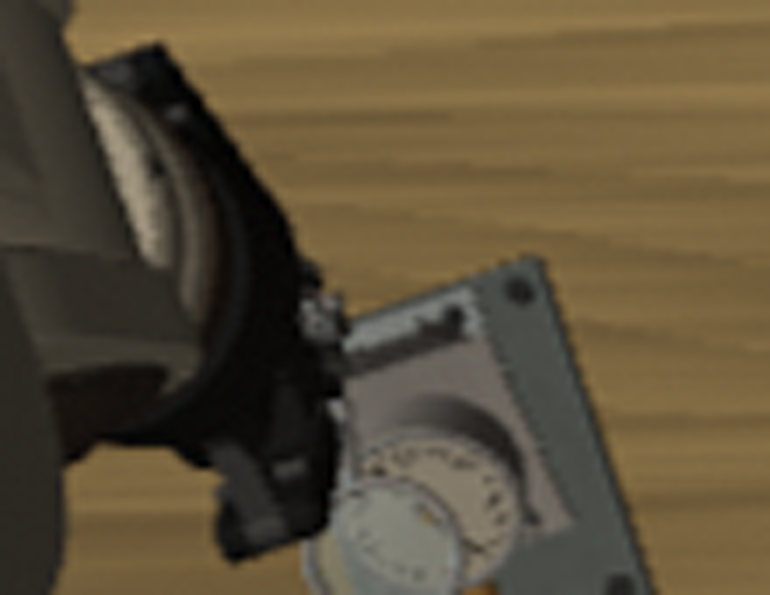

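```bash
cat > tri.py <<'E'
from look import *
import edge
def tri(t,s):
    ut=uv(t,7,(70,120)); us=uv(s,8,(180,70))
    r=lambda X: np.r_[proj("top",X)[0]+sh["top"]-ut, proj("side",X)[0]+sh["side"]-us]
    q=least_squares(r,[590,200,100]); d=q.x-edge.E(0,0,105); c,s=edge.c,edge.s
    print(q.x.round(1),"stand rel edge",np.round([c*d[0]+s*d[1],-s*d[0]+c*d[1],d[2]],1),q.fun.round(2))
E
python3 - <<'E'
from tri import *
print("lens");tri((385,556),(283,409)); print("dial");tri((437,515),(328,548)); 
E
```

```text
lens
[561.5 194.4 142.6] stand rel edge [-63.9   0.2  37.6] [-0.02  0.11  0.15 -0.  ]
dial
[574.4 195.6  76.8] stand rel edge [-51.2  -2.5 -28.2] [ 0.   -0.01 -0.01  0.  ]
```

View pics/qtop.png

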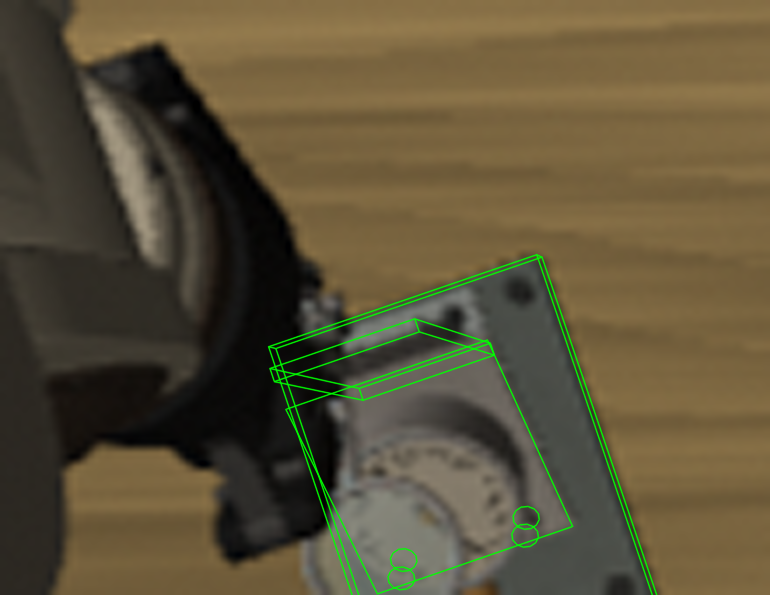

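```bash
python3 - <<'E'
from tri import *
def trir(ut,us):
    r=lambda X: np.r_[proj("top",X)[0]+sh["top"]-ut, proj("side",X)[0]+sh["side"]-us]
    q=least_squares(r,[590,200,100]); d=q.x-edge.E(0,0,105); c,s=edge.c,edge.s
    print(q.x.round(1),"stand rel edge",np.round([c*d[0]+s*d[1],-s*d[0]+c*d[1],d[2]],1),q.fun.round(2))
it=cv2.imread("pics/jtop_raw.png"); it2=cv2.imread("pics/itop_raw.png"); js=cv2.imread("pics/jside_raw.png")
# ellipse segmentation of dial: bright region
def dial(im,box,thr):
    x0,y0,x1,y1=box; g=im[y0:y1,x0:x1].astype(int); 
    big=cv2.resize(im[y0:y1,x0:x1],None,fx=8,fy=8,interpolation=cv2.INTER_CUBIC); gray=cv2.cvtColor(big,cv2.COLOR_BGR2GRAY)
    cv2.imwrite(f"pics/dial{x0}.png",gray)
    return gray
dial(js,(200,120,250,165),0); dial(it,(100,150,165,215),0)
trir(uv((355,442),7,(80,130)),uv((304,357),6,(170,80)))
E
```

```text
[575.3 201.5  67.7] stand rel edge [-48.6   2.8 -37.3] [-0.03  0.18  0.24 -0.  ]
```

View pics/dial200.png

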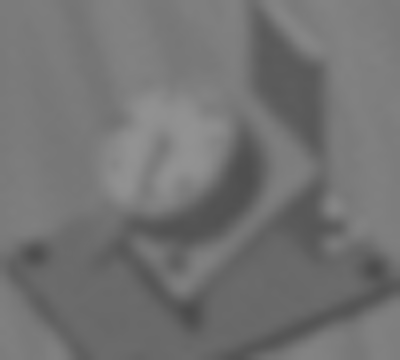

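View pics/dial100.png

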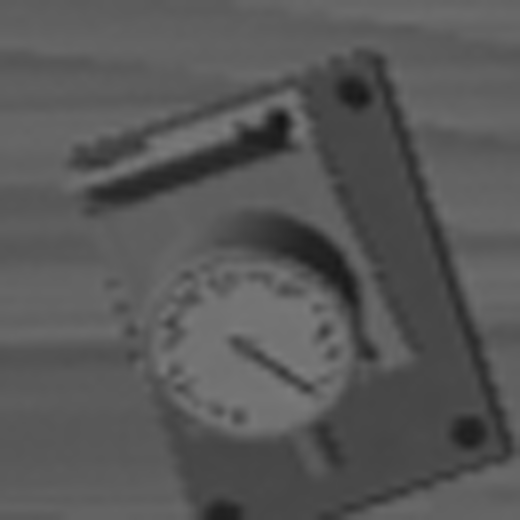

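Call:
{"api": "step_arm", "payload": {
  "commands": [
    {"x": 0,"y": 0,"z": 5,"wx": 0,"wy": 0,"wz": 0},
    {"x": 0,"y": 0,"z": 5,"wx": 0,"wy": 0,"wz": 0},
    {"x": 0,"y": 0,"z": 0,"wx": 0,"wy": 0,"wz": 0},
    {"x": 0,"y": 0,"z": 0,"wx": 0,"wy": 0,"wz": 0}
  ]
}}

```text
time: 17.67
ee_pos: [622.8, 214.5, 138.1]
eef_rot: [[-0.302, 0.953, -0.001], [0.953, 0.302, -0.0], [0.0, -0.001, -1.0]]
ft_force: [0.5, 0.9, -0.3]
gripper_width: 0.22
```

```bash
python3 q.py r
```

```text
17.67 [622.8 214.5 138.1] [[-0.302, 0.953, -0.001], [0.953, 0.302, -0.0], [0.0, -0.001, -1.0]] q [0.33 0.34 0.29 1.52 0.   1.6 ] F [ 0.5  0.9 -0.3] w 0.22
TCP rel edge (stand axes) 0.6350585141758947 0.9141838028336743 33.10650256127306
F stand 0.7527013696483422 0.7056568039951705 -0.277690824087373
```

View pics/rside_p.png

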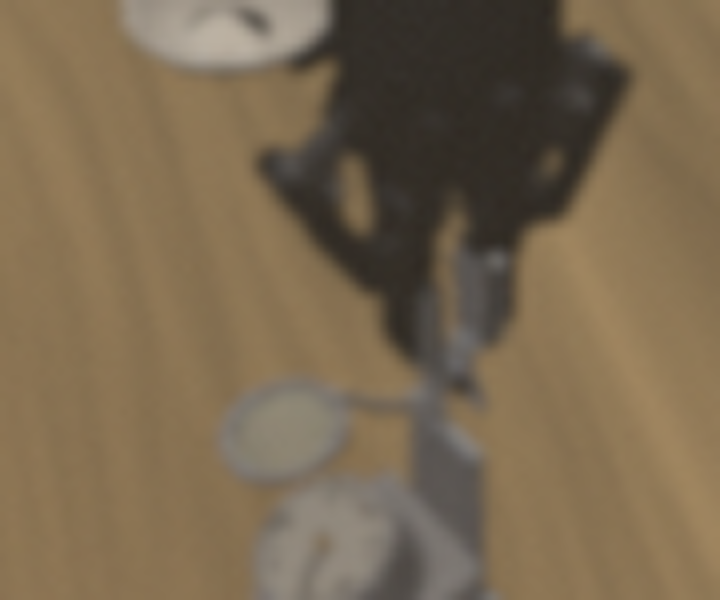

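View pics/rtop_p.png

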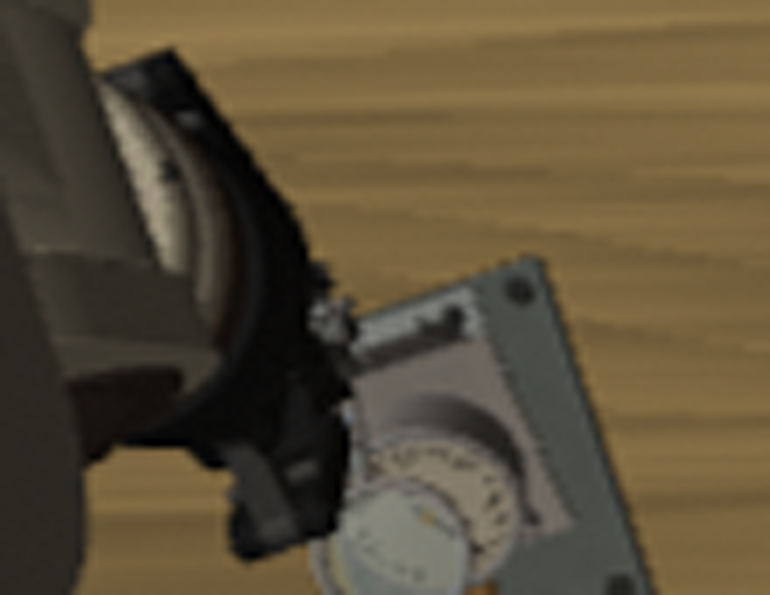

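Call:
{"api": "step_arm", "payload": {
  "commands": [
    {"x": 0.3,"y": 0,"z": 3,"wx": 0,"wy": 0,"wz": 0},
    {"x": 0,"y": 0,"z": 3,"wx": 0,"wy": 0,"wz": 0},
    {"x": 0,"y": 0,"z": 0,"wx": 0,"wy": 0,"wz": 0}
  ]
}}

```text
time: 18.02
ee_pos: [622.7, 215.0, 131.9]
eef_rot: [[-0.303, 0.953, -0.001], [0.953, 0.303, 0.0], [0.0, -0.001, -1.0]]
ft_force: [0.8, 0.2, -1.5]
gripper_width: 0.221
```

Call:
{"api": "step_arm", "payload": {
  "commands": [
    {"x": 0,"y": 0,"z": 3,"wx": 0,"wy": 0,"wz": 0},
    {"x": 0,"y": 0,"z": 4,"wx": 0,"wy": 0,"wz": 0},
    {"x": 0,"y": 0,"z": 2,"wx": 0,"wy": 0,"wz": 0},
    {"x": 0,"y": 0,"z": 0,"wx": 0,"wy": 0,"wz": 0}
  ]
}}

```text
time: 18.35
ee_pos: [622.7, 214.9, 122.9]
eef_rot: [[-0.303, 0.953, -0.001], [0.953, 0.303, -0.0], [0.0, -0.001, -1.0]]
ft_force: [-0.5, -0.4, -1.8]
gripper_width: 0.215
```

```bash
python3 q.py t
```

```text
18.35 [622.7 214.9 122.9] [[-0.303, 0.953, -0.001], [0.953, 0.303, -0.0], [0.0, -0.001, -1.0]] q [0.33 0.34 0.26 1.49 0.   1.6 ] F [-0.5 -0.4 -1.8] w 0.215
TCP rel edge (stand axes) 0.6058110152524334 1.2747414939049793 17.866731475422938
F stand -0.6489063639040926 -0.23651550568463034 -1.7550454037182408
```

View pics/tside_p.png

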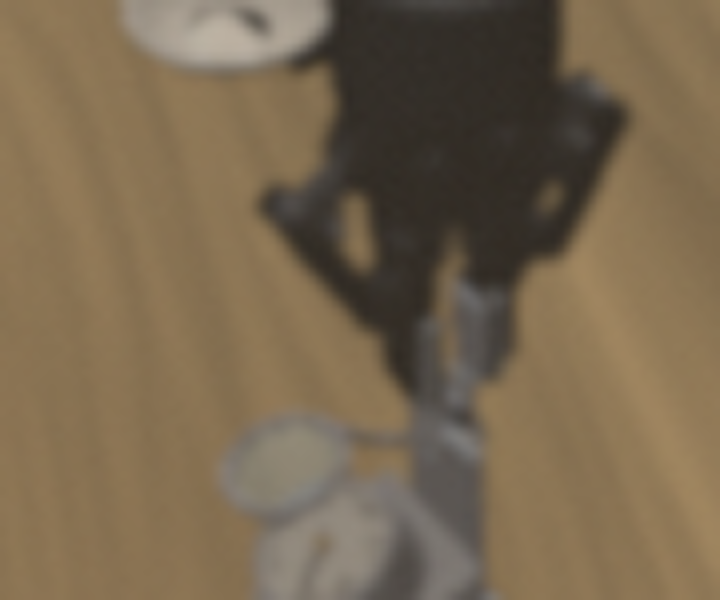

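View pics/ttop_p.png

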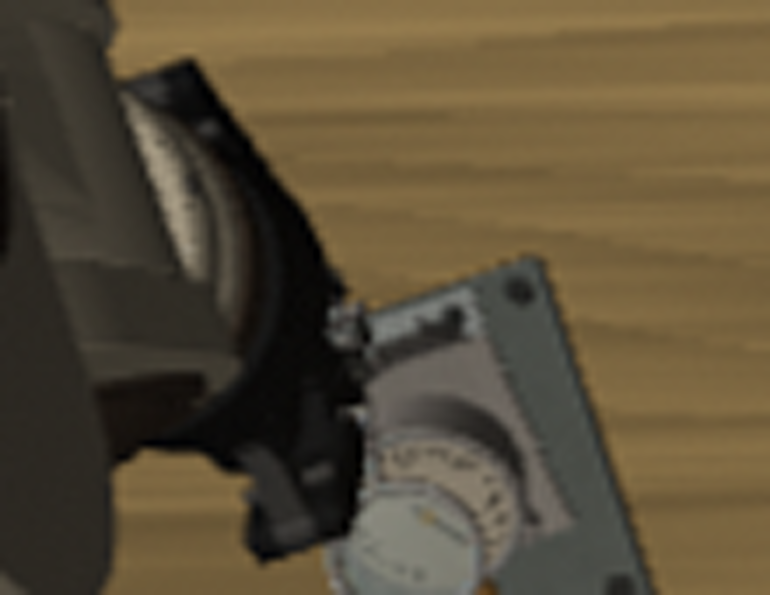

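```bash
python3 - <<'E'
from tri import *
tri((406,567),(287,465))
for y in(0,1.35,3):
  for z in(108,114,120):
    X=edge.E(-63,y,z); print(y,z,((proj("top",X)[0]+sh["top"]-[70,120]+.5)*7-.5).round(0),((proj("side",X)[0]+sh["side"]-[180,70]+.5)*8-.5).round(0))
E
```

```text
[559.7 194.4 118.6] stand rel edge [-65.6   0.8  13.6] [ 0.09 -0.46 -0.63  0.  ]
0 108 [416. 555.] [291. 487.]
0 114 [410. 554.] [290. 474.]
0 120 [405. 554.] [290. 460.]
1.35 108 [411. 556.] [289. 485.]
1.35 114 [406. 556.] [288. 472.]
1.35 120 [401. 556.] [288. 458.]
3 108 [406. 558.] [287. 482.]
3 114 [400. 558.] [286. 469.]
3 120 [395. 558.] [285. 455.]
```

Call:
{"api": "step_arm", "payload": {
  "commands": [
    {"x": 0,"y": 0,"z": 2,"wx": 0,"wy": 0,"wz": 0},
    {"x": 0,"y": 0,"z": 2,"wx": 0,"wy": 0,"wz": 0},
    {"x": 0,"y": 0,"z": 0,"wx": 0,"wy": 0,"wz": 0}
  ]
}}

```text
time: 18.7
ee_pos: [623.0, 215.0, 119.6]
eef_rot: [[-0.303, 0.953, 0.0], [0.953, 0.303, 0.0], [0.0, 0.0, -1.0]]
ft_force: [0.2, -0.4, -0.2]
gripper_width: 0.218
```

Call:
{"api": "step_arm", "payload": {
  "commands": [
    {"x": 0,"y": 0,"z": 1,"wx": 0,"wy": 0,"wz": 0},
    {"x": 0,"y": 0,"z": 0,"wx": 0,"wy": 0,"wz": 0}
  ]
}}

```text
time: 18.87
ee_pos: [623.1, 215.0, 119.4]
eef_rot: [[-0.303, 0.953, 0.001], [0.953, 0.303, 0.001], [0.0, 0.001, -1.0]]
ft_force: [-0.5, -0.9, 2.9]
gripper_width: 0.22
```

Call:
{"api": "step_arm", "payload": {
  "commands": [
    {"x": 0,"y": 0,"z": 1.2,"wx": 0,"wy": 0,"wz": 0},
    {"x": 0,"y": 0,"z": 0,"wx": 0,"wy": 0,"wz": 0}
  ]
}}

```text
time: 19.03
ee_pos: [623.3, 215.1, 119.2]
eef_rot: [[-0.303, 0.953, 0.002], [0.953, 0.303, 0.001], [0.0, 0.002, -1.0]]
ft_force: [-1.8, -1.2, 9.2]
gripper_width: 0.216
```

Call:
{"api": "step_arm", "payload": {
  "commands": [
    {"x": 0,"y": 0,"z": 0.8,"wx": 0,"wy": 0,"wz": 0},
    {"x": 0,"y": 0,"z": 0.5,"wx": 0,"wy": 0,"wz": 0}
  ],
  "jaw": 0.27
}}

```text
time: 19.2
ee_pos: [623.6, 215.2, 117.7]
eef_rot: [[-0.303, 0.953, 0.003], [0.953, 0.303, 0.001], [0.0, 0.003, -1.0]]
ft_force: [-0.3, -0.3, 9.5]
gripper_width: 0.27
```

Pressed and partly opened with the force kept; continue opening while pressing.

Call:
{"api": "step_arm", "payload": {
  "commands": [
    {"x": 0,"y": 0,"z": 0.8,"wx": 0,"wy": 0,"wz": 0},
    {"x": 0,"y": 0,"z": 0.5,"wx": 0,"wy": 0,"wz": 0}
  ],
  "jaw": 0.32
}}

```text
time: 19.37
ee_pos: [623.5, 215.2, 116.3]
eef_rot: [[-0.303, 0.953, 0.002], [0.953, 0.303, 0.001], [0.0, 0.002, -1.0]]
ft_force: [-0.8, -0.1, 9.3]
gripper_width: 0.324
```

Call:
{"api": "step_arm", "payload": {
  "commands": [
    {"x": 0,"y": 0,"z": 0.8,"wx": 0,"wy": 0,"wz": 0},
    {"x": 0,"y": 0,"z": 0.5,"wx": 0,"wy": 0,"wz": 0}
  ],
  "jaw": 0.37
}}

```text
time: 19.53
ee_pos: [623.4, 215.1, 114.7]
eef_rot: [[-0.303, 0.953, 0.002], [0.953, 0.303, 0.001], [0.0, 0.002, -1.0]]
ft_force: [-0.1, 0.4, 8.9]
gripper_width: 0.371
```

```bash
python3 q.py u
```

```text
19.53 [623.4 215.1 114.7] [[-0.303, 0.953, 0.002], [0.953, 0.303, 0.001], [0.0, 0.002, -1.0]] q [0.33 0.34 0.24 1.48 0.   1.6 ] F [-0.1  0.4  8.9] w 0.371
TCP rel edge (stand axes) 1.4208235720042435 1.2921883144601227 9.661761891480324
F stand 0.02781091122668046 0.3668037971492575 8.863758535622614
```

View pics/uside_p.png

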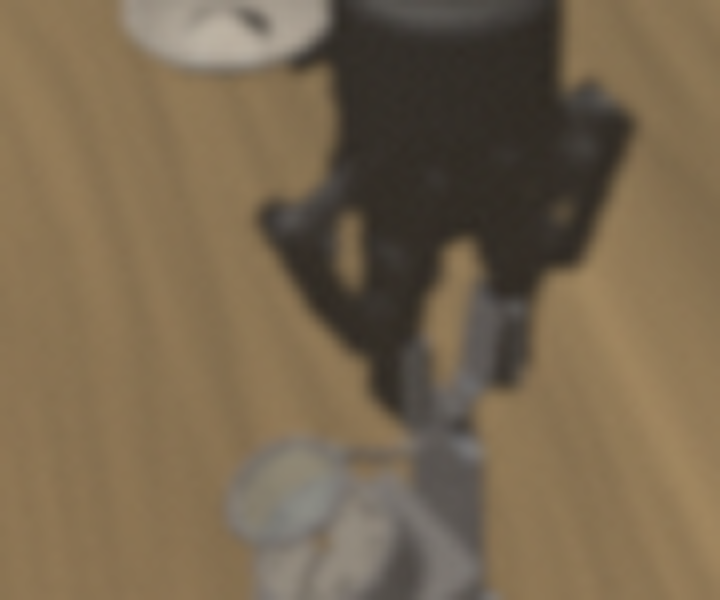

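Call:
{"api": "step_arm", "payload": {
  "commands": [
    {"x": 0,"y": 0,"z": 0.7,"wx": 0,"wy": 0,"wz": 0},
    {"x": 0,"y": 0,"z": 0.3,"wx": 0,"wy": 0,"wz": 0}
  ],
  "jaw": 0.42
}}

```text
time: 19.8
ee_pos: [623.2, 215.1, 113.2]
eef_rot: [[-0.303, 0.953, 0.001], [0.953, 0.303, 0.001], [0.0, 0.001, -1.0]]
ft_force: [0.3, -0.5, 8.0]
gripper_width: 0.423
```

Call:
{"api": "step_arm", "payload": {
  "commands": [
    {"x": 0,"y": 0,"z": 0,"wx": 0,"wy": 0,"wz": 0},
    {"x": 0,"y": 0,"z": 0,"wx": 0,"wy": 0,"wz": 0},
    {"x": 0,"y": 0,"z": 0,"wx": 0,"wy": 0,"wz": 0}
  ],
  "jaw": 0.62
}}

```text
time: 20.05
ee_pos: [622.7, 214.9, 112.0]
eef_rot: [[-0.303, 0.953, -0.001], [0.953, 0.303, -0.0], [0.0, -0.001, -1.0]]
ft_force: [0.4, -0.0, 0.4]
gripper_width: 0.622
```

```bash
python3 q.py v
```

```text
20.05 [622.7 214.9 112. ] [[-0.303, 0.953, -0.001], [0.953, 0.303, -0.0], [0.0, -0.001, -1.0]] q [0.33 0.34 0.24 1.47 0.   1.6 ] F [ 0.4 -0.   0.4] w 0.622
TCP rel edge (stand axes) 0.6867991649555965 1.2517854959596806 7.009354209109304
F stand 0.32893609325381545 -0.12886193421537936 0.36827525201611305
```

View pics/vside_p.png

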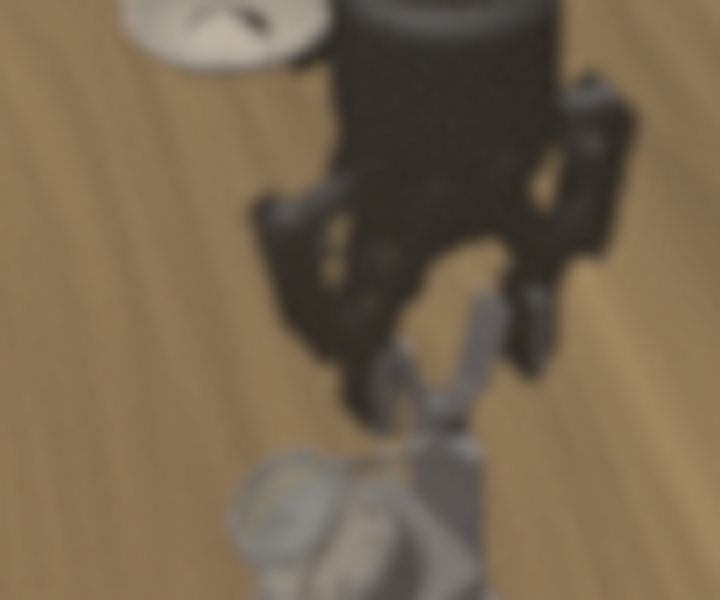

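Call:
{"api": "step_arm", "payload": {
  "commands": [
    {"x": 0,"y": 0,"z": -8,"wx": 0,"wy": 0,"wz": 0},
    {"x": 0,"y": 0,"z": -20,"wx": 0,"wy": 0,"wz": 0},
    {"x": 0,"y": 0,"z": -30,"wx": 0,"wy": 0,"wz": 0},
    {"x": 0,"y": 0,"z": -36,"wx": 0,"wy": 0,"wz": 0},
    {"x": -20,"y": 0,"z": -10,"wx": 0,"wy": 0,"wz": 0}
  ]
}}

```text
time: 20.57
ee_pos: [629.1, 198.3, 223.0]
eef_rot: [[-0.305, 0.952, 0.006], [0.952, 0.305, 0.003], [0.001, 0.007, -1.0]]
ft_force: [0.8, 0.2, 1.8]
gripper_width: 0.62
```

Call:
{"api": "step_arm", "payload": {
  "commands": [
    {"x": -36,"y": 0,"z": 0,"wx": 0,"wy": 0,"wz": 0},
    {"x": -38,"y": 0,"z": 0,"wx": 0,"wy": 0,"wz": 0},
    {"x": -38,"y": 0,"z": 0,"wx": 0,"wy": 0,"wz": 0},
    {"x": -38,"y": 0,"z": 0,"wx": 0,"wy": 0,"wz": 0},
    {"x": -38,"y": 0,"z": 0,"wx": 0,"wy": 0,"wz": 0}
  ]
}}

```text
time: 20.98
ee_pos: [686.1, 15.0, 217.4]
eef_rot: [[-0.303, 0.953, 0.001], [0.953, 0.303, 0.0], [0.0, 0.001, -1.0]]
ft_force: [-0.3, 0.3, 0.1]
gripper_width: 0.617
```

Call:
{"api": "step_arm", "payload": {
  "commands": [
    {"x": -38,"y": 0,"z": 0,"wx": 0,"wy": 0,"wz": 0},
    {"x": -38,"y": 0,"z": 0,"wx": 0,"wy": 0,"wz": 0},
    {"x": -36,"y": 0,"z": 0,"wx": 0,"wy": 0,"wz": 0},
    {"x": -20,"y": 0,"z": 0,"wx": 0,"wy": 0,"wz": 0},
    {"x": 0,"y": 0,"z": 0,"wx": 0,"wy": 0,"wz": 0}
  ]
}}

```text
time: 21.4
ee_pos: [726.2, -113.9, 215.7]
eef_rot: [[-0.298, 0.954, -0.001], [0.954, 0.298, -0.0], [-0.0, -0.001, -1.0]]
ft_force: [-0.8, 0.7, 0.1]
gripper_width: 0.616
```

```bash
python3 q.py w; python3 - <<'E'
from look import *; import edge
S=edge.S; s2=np.array([*(S[:2]+1.35*np.array([-np.sin(S[2]),np.cos(S[2])])),S[2]])
l2=[*w2(s2,(14,0,0))[0][:2],S[2]]
O,R=desk(s2); f=lambda P:O+R@np.array(P)
for c_,(x0,y0,x1,y1,k) in {"side":(180,70,270,145,8),"top":(70,120,180,205,7)}.items():
    m=cv2.imread(f"pics/w{c_}_p.png"); o=np.array((x0,y0))-sh[c_]
    draw(m,c_,W(l2,lz(loupe_model(),105)),k,o,(0,0,255)); draw(m,c_,W(s2,stand_model()),k,o); cv2.imwrite(f"pics/w{c_}_o.png",m)
E
```

```text
21.4 [ 726.2 -113.9  215.7] [[-0.298, 0.954, -0.001], [0.954, 0.298, -0.0], [-0.0, -0.001, -1.0]] q [-0.16  0.59  0.78  1.77 -0.    1.11] F [-0.8  0.7  0.1] w 0.616
TCP rel edge (stand axes) 0.17161177805279237 -343.38049264234246 110.7422924437823
F stand -0.5968911996989377 0.8981104148869758 0.06908288904776927
```

View pics/wside_p.png

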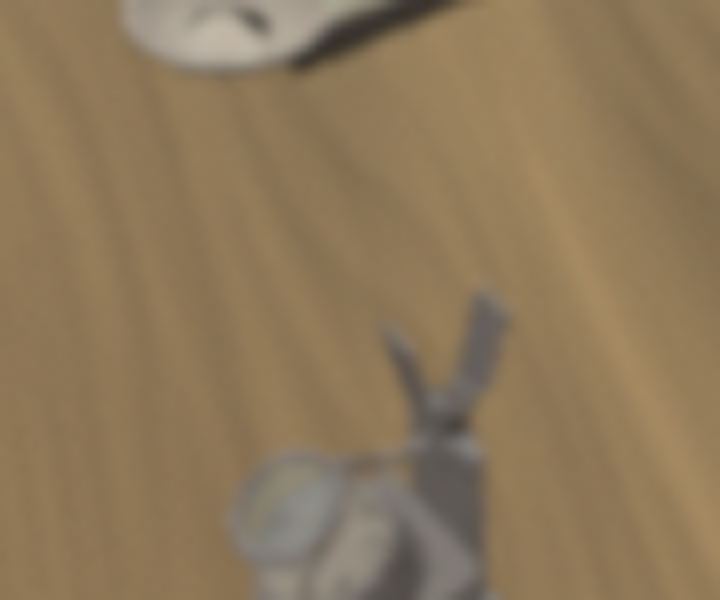

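View pics/wtop_p.png

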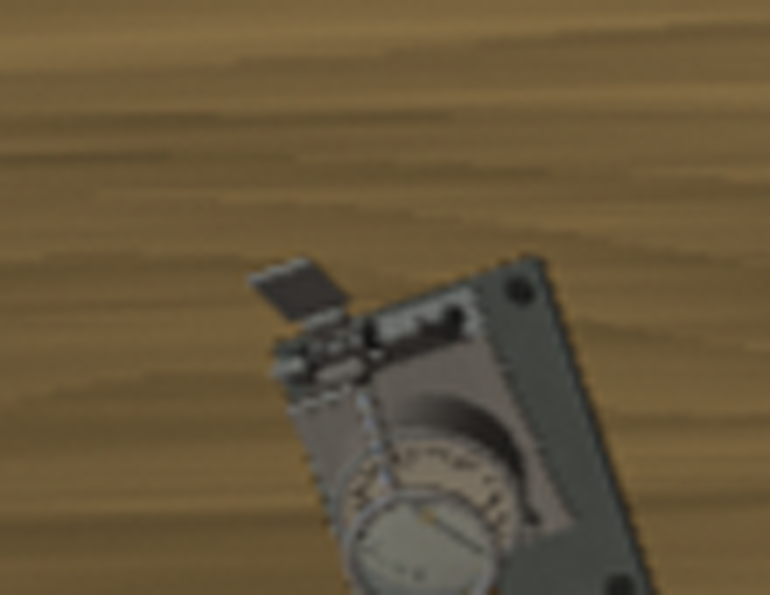

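View pics/wside_o.png

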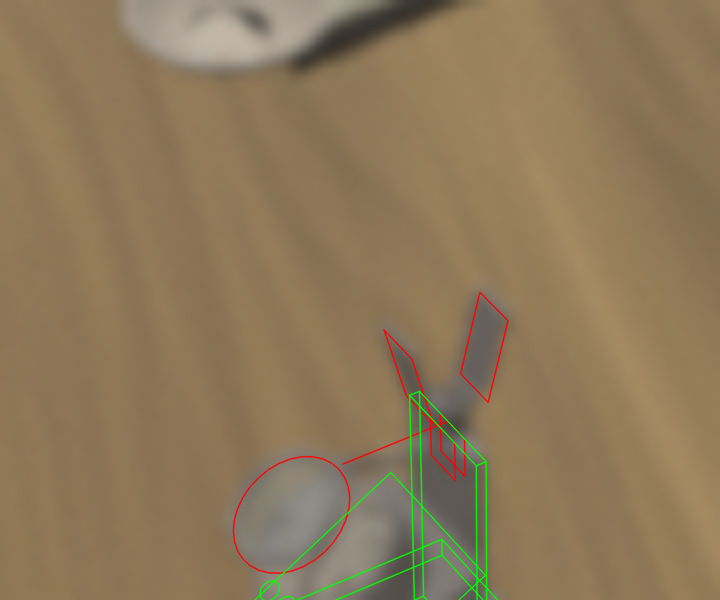

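View pics/wtop_o.png

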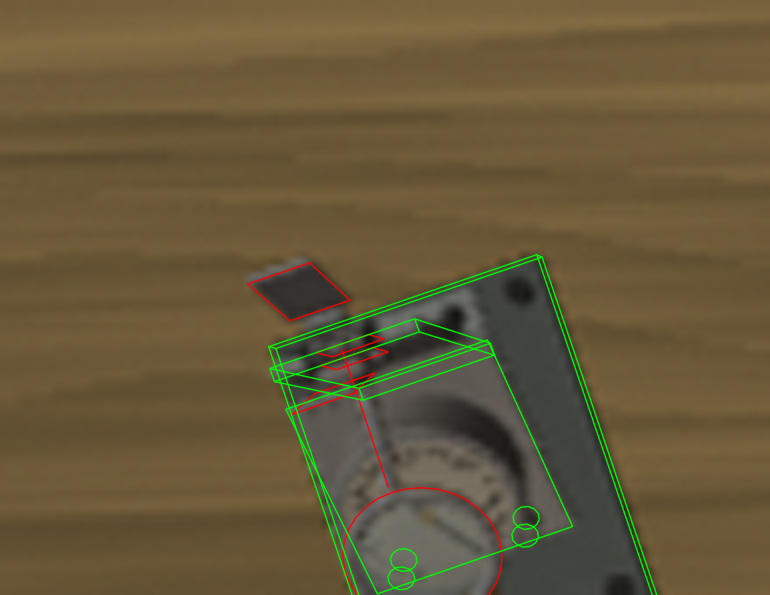

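```bash
python3 - <<'E'
import cv2,numpy as np
a=cv2.imread("pics/wtop_raw.png")
cv2.imwrite("pics/fin.png",np.hstack([cv2.imread("pics/wside_raw.png")[:, :400],a[:, :400]]))
E
```

```text
(no output)
```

View pics/fin.png

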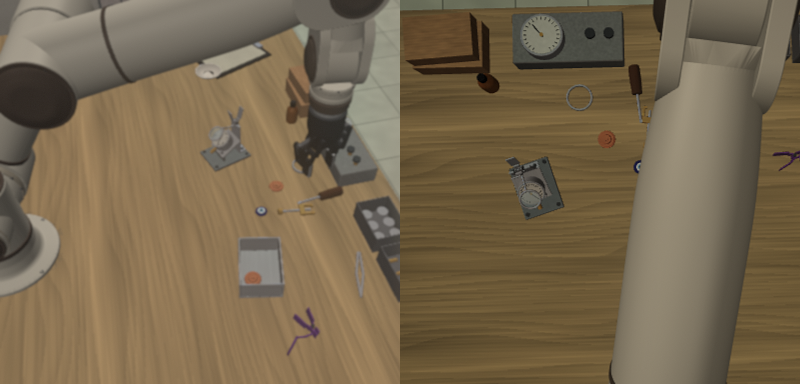

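```bash
python3 -c "
from rig import ctrl
print(ctrl.finish_job(), ctrl.get_obs()['time'])"
```

```text
the job is handed in; nothing more can be done
the job is handed in; nothing more can be done
```

The job is handed in, finished about 21.5 s into the 62 s allowed. The gauge is on the reading stand and the loupe is clipped on the stand's back blade.

- **Gauge:** I lowered it onto the slope until I felt contact, then slid it down until both lugs pushed back evenly. I pressed it flat with about 18 N and let go. The top picture then showed the dial and nipple within about 1 pixel (about 2 mm) of where they should be, with the nipple pointing straight down the slope.
- **Loupe:** I squeezed it to its stop, lifted it off the tray wall and lowered it over the blade until it touched. I pressed down with 8–9 N while letting the clip close. The final pictures match the model of a fully seated, centred loupe to about 1 pixel in both views, with the lens over the dial.
- **Other things:** the ones still visible in the last pictures look unmoved, though the arm hid part of the desk in the top view. The arm was clear of everything at hand-in.

**Checks that disagreed:**
- The two cameras differed by about 1 pixel. The lug contact put the stand 1.3 mm to the side of the camera estimate, and I trusted the contact.
- Separate measurements of how the loupe sat in the grip differed by about 2 mm, so its centring on the blade is good to about 1–2 mm.

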